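# Set up the riser tower and change the test piece for the profile projector

## Task

Set up the next piece for the profile projector: stack every riser that is on the bench on the stage, notch over key so that each sits fully down, and put the part nest on top of them in the same way. Swing the nest's lever open, stand the measured brass piece upright in the green tray, drop the steel piece from the blue pad into the nest's pocket in its place, fully home, and swing the lever shut again; do the piece change before or after stacking the nest, as you like. Leave the other instruments on the bench where they are.

Things in the scene. Friction and masses are not known exactly. Their poses are not given: they have to be found in the camera images.
- stage: fixed dark cross-slide stage, 150 x 130 mm, two micrometer heads (-x and +y sides, up to 35 mm high), steel top plate 120 x 120 mm, its face 40 mm above the bench. Mid-plate stand a spigot (24 mm across) and a brass key like those on the risers, 8 mm high. Origin: centre of the underside on the bench; x points to the key. Yaw varies
- stage_key (a point): middle of the top of the stage's brass key: 10 mm wide, 13 to 27 mm from the centre along +x, 8 mm high; this point is 20 mm from the centre and 48 mm above the underside. An item put on with its notch over the key lies flat on the face around it; otherwise it stays 8 mm too high
- riser1: loose aluminium riser, 0.2 kg: square block 56 x 56 mm, 26 mm high, with a round steel spigot 24 mm across and a brass key on top, both 8 mm high. Underneath, the notch: a recess 9.5 mm deep, 27 mm square, with a 13 mm slot out through the +x side, below the key. Grip any two sides. Origin: centre of the underside, x towards key and notch. Starts flat on the bench, any yaw. None if absent
- riser2: loose aluminium riser, 0.2 kg: square block 56 x 56 mm, 26 mm high, with a round steel spigot 24 mm across and a brass key on top, both 8 mm high. Underneath, the notch: a recess 9.5 mm deep, 27 mm square, with a 13 mm slot out through the +x side, below the key. Grip any two sides. Origin: centre of the underside, x towards key and notch. Starts flat on the bench, any yaw. None if absent
- riser3: loose aluminium riser, 0.2 kg: square block 56 x 56 mm, 26 mm high, with a round steel spigot 24 mm across and a brass key on top, both 8 mm high. Underneath, the notch: a recess 9.5 mm deep, 27 mm square, with a 13 mm slot out through the +x side, below the key. Grip any two sides. Origin: centre of the underside, x towards key and notch. Starts flat on the bench, any yaw. None if absent
- riser4: loose aluminium riser, 0.2 kg: square block 56 x 56 mm, 26 mm high, with a round steel spigot 24 mm across and a brass key on top, both 8 mm high. Underneath, the notch: a recess 9.5 mm deep, 27 mm square, with a 13 mm slot out through the +x side, below the key. Grip any two sides. Origin: centre of the underside, x towards key and notch. Starts flat on the bench, any yaw. None if absent
- riser1_key (a point): middle of the top of this riser's brass key: 10 mm wide, 13 to 27 mm from the centre along +x, 8 mm high; this point is 20 mm from the centre and 34 mm above the underside. An item put on with its notch over the key lies flat on the face around it; otherwise it stays 8 mm too high
- riser2_key (a point): middle of the top of this riser's brass key: 10 mm wide, 13 to 27 mm from the centre along +x, 8 mm high; this point is 20 mm from the centre and 34 mm above the underside. An item put on with its notch over the key lies flat on the face around it; otherwise it stays 8 mm too high
- riser3_key (a point): middle of the top of this riser's brass key: 10 mm wide, 13 to 27 mm from the centre along +x, 8 mm high; this point is 20 mm from the centre and 34 mm above the underside. An item put on with its notch over the key lies flat on the face around it; otherwise it stays 8 mm too high
- riser4_key (a point): middle of the top of this riser's brass key: 10 mm wide, 13 to 27 mm from the centre along +x, 8 mm high; this point is 20 mm from the centre and 34 mm above the underside. An item put on with its notch over the key lies flat on the face around it; otherwise it stays 8 mm too high
- nest: loose part nest, 0.5 kg: blue-grey block 56 x 56 mm, 28 mm high. Below: recess and notch as on a riser, notch to +x. On top: pocket 31 (x) x 37 (y) mm, its floor 14.5 mm above the underside, no key. A swing lever is pivoted on it. Grip it across its y sides with the lever open (beyond 1.2), across its x sides with it shut. Origin: centre of the underside, z up
- nest_key (a point): brass mark on the nest's rim and side above its notch; 20 mm from its centre along its +x, 28 mm above its underside
- lever (a joint): nest's lever, rad: 0 shut at its stop, to 2.2 open. Shut, its steel blade (8 mm wide, 31 to 36 mm above the nest's underside) points from the pivot to the nest's -y, over the -x shoulder of the piece's foot, beside the plate; it opens clockwise seen from above (1.57: points to the nest's -x). Beyond 1.4 the pocket is clear. Stays where left; takes 0.4 N at the pin
- nest_hinge (a point): the lever's vertical pivot, at x -12, y +23.5 mm in the nest's frame, 33.5 mm above its underside
- lever_pin (a point): the lever's red upright handle pin, 10 mm across, 60 mm from the pivot. This point is 48 mm above the nest's underside, the pin's top 55.5 mm, the blade's top 36 mm. Pinch it from above or push it sideways. With the lever shut the piece's plate is near: pinch along the nest's x, fingertips about 39 mm above the nest's underside
- measured_part: brass test piece, 0.15 kg, already measured. Foot 28 (x) x 34 (y) x 15 mm high; on it an upright plate 10 mm thick (x), 22 mm wide (y), up to 40 mm above the underside, with grooved edges. Origin: centre of the underside, z up. Starts in the nest's pocket, axes along the nest's, under the shut lever. Grip the plate across its thickness (x), fingertips above the foot
- next_part: bright steel test piece, 0.14 kg. Foot 28 (x) x 34 (y) x 15 mm high; on it an upright plate 10 mm thick (x), 22 mm wide (y), up to 40 mm above the underside, with grooved edges. Origin: centre of the underside, z up. Starts upright on the blue pad, any yaw. Fits the pocket either way round, its x along the nest's x. Grip the plate across its thickness (x), fingertips above the foot
- pad_next: blue pad, fixed flat on the bench, 140 x 140 mm, 2 mm thick, for the piece to be measured next. Origin: centre of the underside
- tray_done: green tray for measured pieces, fixed, empty, 110 x 110 mm outside, 14 mm high, walls and floor 4 mm. Origin: centre of the underside
- caliper: digital caliper lying beyond the stage, 230 mm long, 14 mm high; leave it alone. Origin: middle of the beam, on the bench
- indicator: dial indicator on a black magnetic stand beyond the risers, 205 mm tall; leave it alone. Origin: centre of the base's underside
- vblock: steel V-block, 60 x 80 x 49 mm, beyond the stage; leave it alone. Origin: centre of the underside
- cleaner: white cleaner bottle with a blue cap, 60 mm across, 150 mm tall; leave it alone. Origin: centre of the underside
There are look-alikes about, which are no part of the job. What is meant by the measured_part is not pink, and is the smaller of those in its own colour. Leave any turquoise look-alike of the riser3 alone.

How it is judged (in metres and radians):
On the way, in this order (a step that is already met when the one before it is completed fails the run):
1. the nest's lever has been swung open (value of joint lever above 0.6 rad), for 0.1 s.
2. the measured brass piece stands in the green tray (x of measured_part in the frame of tray_done between -0.045 and 0.045 m and y of measured_part in the frame of tray_done between -0.045 and 0.045 m and z of measured_part in the frame of tray_done between 0 and 0.008 m and angle between measured_part's own z axis and vertical below 0.15 rad and linear speed of measured_part below 0.02 m/s), for 0.2 s.
At the end, for the whole second after the job is handed in: all risers stacked on the stage, the nest on top, each seated on the key below (height within 2.5 mm, centre within 8 mm of the stage's); steel piece home in the pocket (within 3 mm), lever shut (below 0.12 rad), brass piece upright in the green tray, all at rest (all of step 2 and horizontal distance between each of riser1, riser2, riser3, riser4, nest and stage below 0.008 m and x of each of riser1_key, riser2_key, riser3_key, riser4_key, nest_key in the frame of stage above 0.014 m and y of riser1_key in the frame of stage between -0.009 and 0.009 m and (z of riser1 in the frame of stage between 0.0375 and 0.0425 m or z of riser1 in the frame of stage between 0.0635 and 0.0685 m or z of riser1 in the frame of stage between 0.0895 and 0.0945 m or z of riser1 in the frame of stage between 0.1155 and 0.1205 m) and linear speed of each of riser1, riser2, riser3, riser4, nest, next_part below 0.02 m/s and y of riser2_key in the frame of stage between -0.009 and 0.009 m and (z of riser2 in the frame of stage between 0.0375 and 0.0425 m or z of riser2 in the frame of stage between 0.0635 and 0.0685 m or z of riser2 in the frame of stage between 0.0895 and 0.0945 m or z of riser2 in the frame of stage between 0.1155 and 0.1205 m) and y of riser3_key in the frame of stage between -0.009 and 0.009 m and (z of riser3 in the frame of stage between 0.0375 and 0.0425 m or z of riser3 in the frame of stage between 0.0635 and 0.0685 m or z of riser3 in the frame of stage between 0.0895 and 0.0945 m or z of riser3 in the frame of stage between 0.1155 and 0.1205 m) and y of riser4_key in the frame of stage between -0.009 and 0.009 m and (z of riser4 in the frame of stage between 0.0375 and 0.0425 m or z of riser4 in the frame of stage between 0.0635 and 0.0685 m or z of riser4 in the frame of stage between 0.0895 and 0.0945 m or z of riser4 in the frame of stage between 0.1155 and 0.1205 m) and y of nest_key in the frame of stage between -0.009 and 0.009 m and (z of nest in the frame of stage between 0.0895 and 0.0945 m or z of nest in the frame of stage between 0.1155 and 0.1205 m or z of nest in the frame of stage between 0.1415 and 0.1465 m) and z of nest in the frame of riser1 above 0.02 m and z of nest in the frame of riser2 above 0.02 m and z of nest in the frame of riser3 above 0.02 m and z of nest in the frame of riser4 above 0.02 m and x of next_part in the frame of nest between -0.003 and 0.003 m and y of next_part in the frame of nest between -0.003 and 0.003 m and z of next_part in the frame of nest between 0.012 and 0.017 m and angle between the x axis of next_part and the x axis of nest, either way round below 0.15 rad and value of joint lever below 0.12 rad); the robot touches nothing.
It fails at once if the caliper is moved from its place (more than 30 mm) (distance of caliper from where it was at the start of the episode above 0.03 m).
It fails at once if the dial indicator is moved from its place (more than 30 mm) (distance of indicator from where it was at the start of the episode above 0.03 m).
It fails at once if the V-block is moved from its place (more than 30 mm) (distance of vblock from where it was at the start of the episode above 0.03 m).
It fails at once if the cleaner bottle is moved from its place (more than 30 mm) (distance of cleaner from where it was at the start of the episode above 0.03 m).
Of riser1, riser2, riser3, riser4 only 2 to 4 are there at a start; the rules pass over those that are not, and their reading is None.
At some moment in a run one of next_part may be knocked a few centimetres aside while the robot is not near it.
Once in a run the grip may slacken for a moment while it holds something.
It also fails if it takes over 210 s, if anything falls off the work surface, if the arm or the gripper's body presses on something with over 40 N, if the wrist force passes 120 N, or if a joint passes its speed limit or range.

## Robot

A 6-joint arm with a two-finger parallel gripper is mounted at the origin on the work surface. World frame = base frame: x ahead of the robot, y to its left, z up, the work surface at z = 0. Lengths are in m, angles in degrees, forces in N, time in s.
With the tool pointing down it reaches from about 0.4 to 0.825 m from the base axis. Payload 7 kg.
Tool frame: the origin (TCP) lies midway between the tips of the shut fingers; the grasp point (between the pads) lies r.pinch_z behind it (r.pinch_z is the distance from the TCP to the grasp point, in m); z points along the fingers, y is the line along which they close (so a half turn about z gives the same grasp; the last joint's range is limited). The gripper opens to 88 mm and grips with 3 to 60 N. Pads are 19 mm wide; open, the fingers measure 130 mm over their backs; the gripper's body (78 mm by 193 mm) begins 47 mm behind the grasp point.
Start: joints at [80.105, 20.546, 0.682, 0, -70.136, -16.507], TCP at [0.3, 0.605, 0.227] pointing down, gripper open.
Joint ranges: [-176.03, 176.03], [-82.01, 121.73], [-58.28, 71.71], [-173.87, 95.51], [-174.79, -0.11], [-173.66, 173.66]. Speed limits (degrees/s): [136.94, 136.94, 172.46, 180, 180, 180].

## Interface

Orientations are given as [roll, pitch, yaw] about the fixed x, y, z axes, in that order (R = Rz(yaw) Ry(pitch) Rx(roll)).
In Python, from plant import r, optics, job gives the robot as it stands.
- The arm moves only by the shell command python3 -m crank 'ROWS' [FORCE]. ROWS is JSON, a list of rows, each an object with "xyz": the shift along the tool's x, y, z in units of 30 mm (1.0 is 30 mm), a list of three; "delta_rot": the turn, a rotation vector about the tool's x, y, z in degrees, a list of three; "claw": the closure, from 0 (fully open) to 1 (shut). A call has 1 to 20 rows; each row is the pose to reach, as a shift and turn from the pose commanded when the call began, along the tool's axes at that moment; what a row does not reach only later rows make up. A row lasts 1/8 s, in which the tool goes at most 62.5 mm and 10.7 degrees, less where a joint would pass 70% of its speed; a pose out of reach is approached as far as the arm can. A call with a gripper value outside its range is refused whole. The fingers move at their own pace and stop on an object; FORCE is the grip in N (left out, the last holds). Time passes only in rows, so rows that repeat a pose let the fingers close. It gives the time, the measured TCP pose, the force, the opening and the grip force at its end, in the units of the state.
- r.get_state(): the state, without advancing time (a new reading comes with each control period).
- optics.capture(name): name is "scene" or "top"; returns a dict with "img" (400x640x3 uint8, blue, green, red), "fovy" (degrees; the focal length in pixels is half the picture's height over the tangent of half this angle, whatever the lens; pixels are square), "cx", "cy" (the principal point, pixels), "eye" and "rotation" of the camera in the world. Camera axes: x right, y up, looking along -z (the intrinsics and any distortion apply to the point x, -y, -z); pixel columns grow to the right and rows downward; lengths in m; the calibration is good to about 2 mm. A picture is of the moment at which its call begins. There is no depth.
- job.close_job(): hands the job in; it is judged then, once.
The state is a dict: "time_s": time; "joints": joint angles; "qd": joint speeds; "joint_torque": joint torques, N m; "tcp_pos": TCP position; "eef_rot": TCP orientation; "contact_force": force on the tool from outside, world axes, zero at the start; "moment": the same for the moment, N m; "gripper_width": finger opening in m; "gripper_force": force on a finger pad.
Only numpy, scipy, OpenCV 4.12 (cv2) and the standard library are available. Lean on these libraries where they do the work, as an engineer would, in place of code of your own. Each camera call takes 0.05 s, during which the arm holds its last target. There are 200 camera calls.

## Working session

There is one attempt and no reset: what is moved stays moved. The work goes in short steps, Python scripts to look and compute and a shell command to move; the robot and the scene stay as the last step left them, time stands still between calls to the robot, and variables do not carry over. Pictures are saved under pics/ and viewed, at most 14 in all, crops included, and the job is handed in when it is done.

```bash
ls; mkdir -p pics; python3 - <<'E'
from plant import r, optics, job
import cv2
print(r.get_state(), r.pinch_z)
for n in("scene","top"):
    c=optics.capture(n); cv2.imwrite(f"pics/{n}0.png",c["img"]); print({k:v for k,v in c.items() if k!="img"})
E
```

```text
pics
{'time_s': 0.0, 'joints': array([ 8.01054503e+01,  2.05912505e+01,  6.34938980e-01, -1.89931289e-02,
       -7.01362745e+01, -1.65071706e+01]), 'qd': array([-0.00657242, -0.05142497,  0.01053516, -0.09936048,  0.11359288,
        0.04139518]), 'joint_torque': array([ 1.85792938e-03, -5.82717919e+01,  2.93053794e+01,  6.99704424e+00,
        6.73410657e-03, -1.72020459e-04]), 'tcp_pos': array([0.29995893, 0.60415446, 0.22563717]), 'eef_rot': array([ 1.79906156e+02, -9.19039390e-03, -2.64081808e+01]), 'contact_force': array([ 0.10744616, -0.619365  ,  0.02871936]), 'moment': array([ 0.00133937, -0.07579523,  0.03461421]), 'gripper_force': 0.0, 'gripper_width': 0.08740497680278302} 0.0188
{'fovy': 43.63772457007648, 'cx': 325.872145519308, 'cy': 196.38828343670673, 'eye': array([1.11647828, 0.58266622, 0.95547973]), 'rotation': array([ 40.55867499,  -0.18653286, 138.2429948 ])}
{'fovy': 48.743757518623795, 'cx': 320.10847796189904, 'cy': 202.80699917399298, 'eye': array([0.31920091, 0.02160654, 1.31866738]), 'rotation': array([ 12.13500605,   0.11506274, -89.11784056])}
```

View pics/scene0.png

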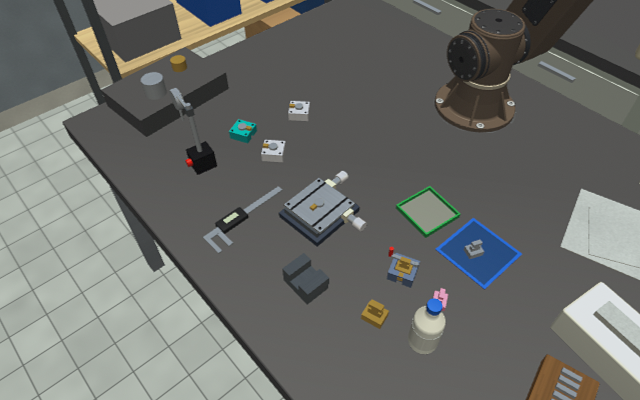

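View pics/top0.png

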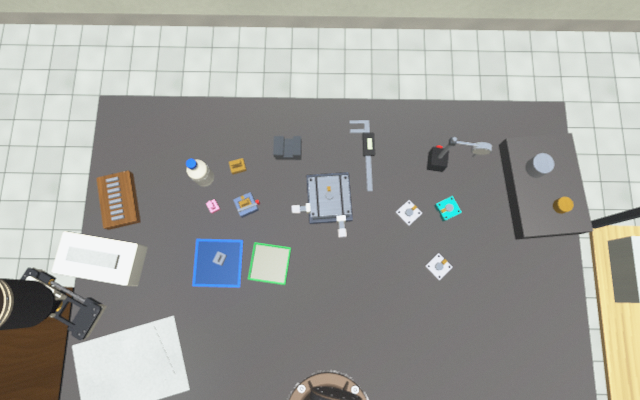

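Top view: stage (329,197), white risers at (409,212) and (439,266), turquoise look-alike (449,208). The nest with the brass piece is at (245,204), a loose and larger brass piece at (237,166), a pink one at (212,206), and the steel piece on the blue pad at (219,258). The tray is at (270,263). By the description, measured_part is the brass piece in the nest and the risers are the two white ones. I'll check these in crops.

```bash
cat > h.py <<'E'
import numpy as np, cv2, sys
from scipy.spatial.transform import Rotation as Ro
from scipy.optimize import least_squares
from plant import r, optics, job
def cam(n):
    c=optics.capture(n); c["f"]=200/np.tan(np.radians(c["fovy"]/2)); c["R"]=Ro.from_euler("xyz",c["rotation"],degrees=True).as_matrix(); return c
def proj(c,P):
    q=(np.atleast_2d(P)-c["eye"])@c["R"]
    return np.c_[c["cx"]-c["f"]*q[:,0]/q[:,2], c["cy"]+c["f"]*q[:,1]/q[:,2]]
def back(c,uv,z):
    uv=np.atleast_2d(uv).astype(float)
    d=np.c_[(uv[:,0]-c["cx"])/c["f"],-(uv[:,1]-c["cy"])/c["f"],-np.ones(len(uv))]@c["R"].T
    return c["eye"]+d*((z-c["eye"][2])/d[:,2])[:,None]
def tile(img,u,v,w,s,h=None):
    h=h or w
    x0,y0=int(u-w/2),int(v-h/2)
    t=cv2.resize(img[y0:y0+h,x0:x0+w],None,fx=s,fy=s,interpolation=cv2.INTER_CUBIC)
    for k in range(0,w,10): # label = pixel column/row
        cv2.line(t,(k*s+s//2,0),(k*s+s//2,5),(0,255,255),1); cv2.putText(t,str(x0+k),(k*s+s//2+2,11),0,.33,(0,255,255),1)
    for k in range(10,h,10):
        cv2.line(t,(0,k*s+s//2),(5,k*s+s//2),(0,255,255),1); cv2.putText(t,str(y0+k),(7,k*s+s//2+4),0,.33,(0,255,255),1)
    return t
def go(x,y,z,yaw):
    "shift/turn (tool axes, units) from measured pose to TCP target, tool down"
    s=r.get_state(); R0=Ro.from_euler("xyz",s["eef_rot"],degrees=True)
    d=R0.inv().apply(np.array([x,y,z])-s["tcp_pos"])/.03
    yaws=[yaw+180*k for k in(-2,-1,0,1,2)]
    c=s["eef_rot"][2]; yw=min(yaws,key=lambda a:abs(a-c))
    rv=(R0.inv()*Ro.from_euler("xyz",[180,0,yw],degrees=True)).as_rotvec(degrees=True)
    print("xyz",d.round(3),"rot",rv.round(2),"yaw",round(yw,1),"j6",s["joints"][5].round(1))
def st():
    s=r.get_state(); print(s["time_s"],s["tcp_pos"].round(4),s["eef_rot"].round(2),"F",s["contact_force"].round(1),"w",round(s["gripper_width"],4),s["gripper_force"])
E
python3 - <<'E'
from h import *
a=cv2.imread("pics/scene0.png"); b=cv2.imread("pics/top0.png")
T=np.vstack([np.hstack([tile(a,273,150,38,7),tile(a,298,110,38,7),tile(a,403,267,38,7)]),np.hstack([tile(a,475,248,38,7),tile(a,322,208,88,3),tile(a,428,211,88,3)])[:264]]) if 0 else None
r1=np.hstack([tile(a,273,150,38,7),tile(a,298,110,38,7),tile(a,403,267,38,7)])
r2=np.hstack([tile(a,475,248,28,7),tile(a,322,208,98,3,65),tile(a,428,211,98,3,65)])
w=max(r1.shape[1],r2.shape[1]); p=lambda t:cv2.copyMakeBorder(t,0,0,0,w-t.shape[1],0)
cv2.imwrite("pics/c1.png",np.vstack([p(r1),p(r2)]))
r1=np.hstack([tile(b,409,212,32,8),tile(b,439,266,32,8),tile(b,246,203,32,8)])
r2=np.hstack([tile(b,219,258,24,8),tile(b,329,197,64,4,64),tile(b,270,263,64,4,64)])
w=max(r1.shape[1],r2.shape[1]); q=[cv2.copyMakeBorder(t,0,0,0,w-t.shape[1],0) for t in(r1,)]
r2=np.hstack([cv2.copyMakeBorder(tile(b,219,258,24,8),0,64,0,0,0),tile(b,329,197,64,4),tile(b,270,263,64,4)])
w=max(r1.shape[1],r2.shape[1])
cv2.imwrite("pics/c2.png",np.vstack([p(r1) if r1.shape[1]<w else r1,cv2.copyMakeBorder(r2,0,0,0,w-r2.shape[1],0)]))
print(w)
E
```

```text
Traceback (most recent call last):
ValueError: all the input array dimensions except for the concatenation axis must match exactly, but along dimension 0, the array at index 0 has size 196 and the array at index 1 has size 195
```

```bash
cat >> h.py <<'E'
def sheet(rows,fn):
    "rows of tiles, padded and stacked"
    P=lambda t,h,w:cv2.copyMakeBorder(t,0,h-t.shape[0],0,w-t.shape[1],cv2.BORDER_CONSTANT)
    rows=[np.hstack([P(t,max(q.shape[0] for q in R),t.shape[1]) for t in R]) for R in rows]
    w=max(t.shape[1] for t in rows); o=np.vstack([P(t,t.shape[0],w) for t in rows]); print(o.shape); cv2.imwrite(fn,o)
E
python3 - <<'E'
from h import *
a=cv2.imread("pics/scene0.png"); b=cv2.imread("pics/top0.png")
sheet([[tile(a,273,150,38,7),tile(a,298,110,38,7),tile(a,403,267,38,7)],[tile(a,475,248,28,7),tile(a,322,208,98,3),tile(a,428,211,98,3)]],"pics/c1.png")
sheet([[tile(b,409,212,32,8),tile(b,439,266,32,8),tile(b,246,203,32,8)],[tile(b,219,258,24,8),tile(b,329,197,64,4),tile(b,270,263,64,4)]],"pics/c2.png")
E
```

```text
(560, 798, 3)
(512, 768, 3)
```

View pics/c1.png

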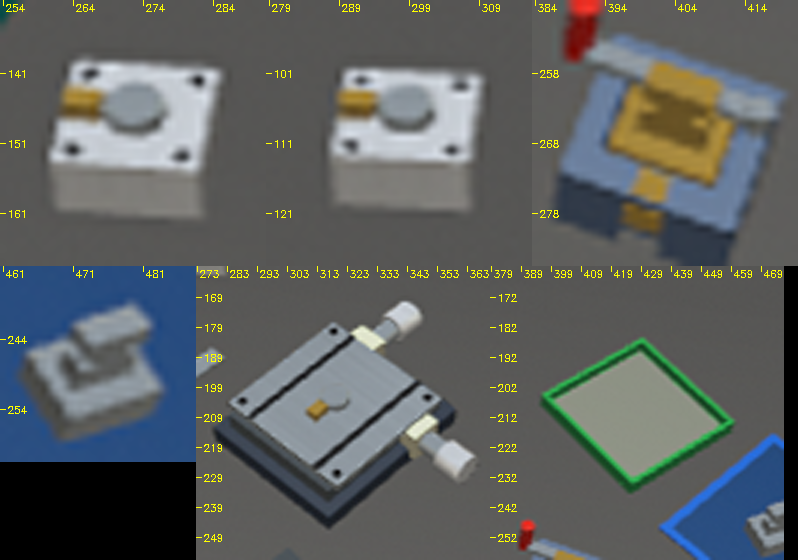

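View pics/c2.png

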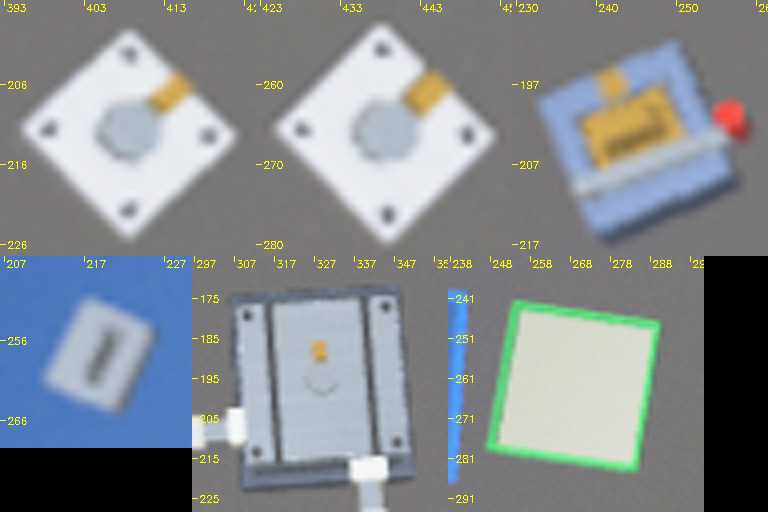

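The crops show two white risers. Each has its key pointing image-left in the scene view and up-right in the top view. The nest holds the brass piece, with the lever shut and the red pin up-left; the steel piece is on the pad. I'll fit poses from the corners in both views.

```bash
cat >> h.py <<'E'
def fit(cs,obs,x0):
    "obs: list of (cam, Nx2 px, Nx3 local pts)"
    def w(p,L): return np.c_[L@np.array([[np.cos(p[2]),np.sin(p[2])],[-np.sin(p[2]),np.cos(p[2])]]) + p[:2]] if 0 else np.c_[L[:,:2]@np.array([[np.cos(p[2]),np.sin(p[2])],[-np.sin(p[2]),np.cos(p[2])]])+p[:2],L[:,2]]
    f=lambda p:np.concatenate([(proj(cs[c],w(p,np.array(L)))-np.array(u)).ravel() for c,u,L in obs])
    s=least_squares(f,x0,loss="soft_l1"); e=f(s.x).reshape(-1,2)
    print(s.x[:2].round(4),"yaw",np.degrees(s.x[2]).round(1)); print(e.round(1).tolist()); return s.x
def sq(h,z,k=None):
    L=[[h,h,z],[h,-h,z],[-h,-h,z],[-h,h,z]]
    return L+([k] if k else [])
E
cat > m.py <<'E'
from h import *
cs={n:cam(n) for n in("scene","top")}
def T(x0,y0,s,ox,oy,pts): return [[x0+(X-ox-s/2+.5)/s,y0+(Y-oy-s/2+.5)/s] for X,Y in pts]
kR=[.02,0,.034]
# local order: +x+y, +x-y, -x-y, -x+y ; scene: key at image left ; 
A=[("scene",T(254,131,7,0,0,[(51,161),(72,62),(221,70),(201,170),(82,100)]),sq(.028,.026,kR)),
   ("top",T(393,196,8,0,0,[(128,30),(236,136),(128,241),(21,130),(172,90)]),sq(.028,.026,kR))]
B=[("scene",T(279,91,7,266,0,[(334,160),(345,67),(484,74),(470,162),(357,101)]),sq(.028,.026,kR)),
   ("top",T(423,250,8,256,0,[(380,25),(496,136),(388,243),(274,130),(430,90)]),sq(.028,.026,kR))]
S=[("scene",T(273,159,3,196,266,[(334,489),(229,402),(337,323),(440,398),(317,408)]),sq(.06,.04,[.02,0,.048])),
   ("top",T(297,165,4,192,256,[(237,298),(396,290),(410,457),(247,463),(319,350)]),sq(.06,.04,[.02,0,.048]))]
for n,o,g in(("A",A,(.5,-.26,.7)),("B",B,(.4,-.3,.7)),("S",S,(.57,0,0))):
    print(n); 
    for c,u,L in o: print(c,back(cs[c],u,L[0][2])[:,:2].round(3).tolist())
    fit(cs,o,g)
    for q in o: fit(cs,[q],g)
E
python3 m.py
```

```text
A
scene [[0.614, -0.234], [0.575, -0.272], [0.534, -0.23], [0.574, -0.192], [0.585, -0.253]]
top [[0.612, -0.237], [0.572, -0.276], [0.532, -0.234], [0.573, -0.196], [0.589, -0.252]]
[ 0.573  -0.2344] yaw -45.9
[[0.1, -0.4], [0.3, -0.8], [-0.5, -0.8], [-0.3, -0.6], [-0.0, -1.1], [-0.5, -0.3], [-0.6, -0.2], [-0.2, -0.6], [-0.3, -0.2], [-0.6, 0.1]]
[ 0.5746 -0.232 ] yaw -45.7
[[0.2, 0.3], [0.3, -0.0], [-0.4, -0.1], [-0.2, 0.1], [0.1, -0.3]]
[ 0.5724 -0.2358] yaw -46.1
[[-0.0, -0.1], [-0.1, 0.1], [0.2, -0.4], [0.1, -0.0], [-0.2, 0.4]]
B
scene [[0.457, -0.312], [0.416, -0.356], [0.375, -0.314], [0.416, -0.275], [0.426, -0.335]]
top [[0.453, -0.318], [0.414, -0.359], [0.375, -0.318], [0.414, -0.278], [0.43, -0.336]]
[ 0.4145 -0.3174] yaw -45.2
[[-0.3, -1.3], [0.2, -0.4], [-0.6, -0.6], [-0.2, -0.8], [0.1, -1.2], [-0.4, -0.3], [-0.7, -0.3], [-0.3, -0.1], [-0.2, -0.1], [-0.7, 0.2]]
[ 0.4167 -0.314 ] yaw -44.5
[[-0.1, -0.3], [0.2, 0.5], [-0.5, 0.1], [0.1, 0.0], [0.2, -0.3]]
[ 0.4142 -0.3187] yaw -45.5
[[0.2, -0.2], [-0.2, -0.1], [0.1, 0.0], [0.2, -0.0], [-0.2, 0.3]]
S
scene [[0.678, 0.071], [0.683, -0.049], [0.563, -0.056], [0.555, 0.059], [0.635, 0.002]]
top [[0.679, 0.066], [0.687, -0.053], [0.559, -0.063], [0.553, 0.056], [0.639, 0.004]]
[0.619  0.0042] yaw 3.9
[[0.1, -1.4], [-0.6, -0.8], [-1.0, -0.8], [0.2, 0.1], [-0.3, -0.6], [-0.6, 1.2], [-0.4, 1.1], [-1.3, -1.4], [-1.2, -0.8], [-0.3, -0.6]]
[0.6199 0.0064] yaw 3.6
[[0.2, -0.6], [-0.3, -0.2], [-0.5, -0.2], [0.6, 0.9], [-0.0, 0.2]]
[0.6185 0.0019] yaw 4.5
[[-0.0, 1.6], [0.1, 1.1], [-0.3, -1.4], [-0.2, -0.4], [0.4, -0.4]]
```

```bash
python3 - <<'E'
from h import *
c=cam("top"); 
print("indicator base",back(c,[438,160],.03).round(3),"turq",back(c,[449,208],.026).round(3), "cleaner", back(c,[200,175],.08).round(3))
go(.573,-.234,.2,-46)
E
```

```text
indicator base [[ 0.735 -0.329  0.03 ]] turq [[ 0.587 -0.357  0.026]] cleaner [[0.663 0.379 0.08 ]]
xyz [20.576 20.985  0.889] rot [ 4.00e-02 -1.00e-02  1.96e+01] yaw -46 j6 -16.5
```

```bash
python3 -m crank '[{"xyz":[20.58,20.99,0.89],"delta_rot":[0,0,19.6],"claw":0},{"xyz":[20.58,20.99,0.89],"delta_rot":[0,0,19.6],"claw":0},{"xyz":[20.58,20.99,0.89],"delta_rot":[0,0,19.6],"claw":0},{"xyz":[20.58,20.99,0.89],"delta_rot":[0,0,19.6],"claw":0},{"xyz":[20.58,20.99,0.89],"delta_rot":[0,0,19.6],"claw":0},{"xyz":[20.58,20.99,0.89],"delta_rot":[0,0,19.6],"claw":0},{"xyz":[20.58,20.99,0.89],"delta_rot":[0,0,19.6],"claw":0},{"xyz":[20.58,20.99,0.89],"delta_rot":[0,0,19.6],"claw":0},{"xyz":[20.58,20.99,0.89],"delta_rot":[0,0,19.6],"claw":0},{"xyz":[20.58,20.99,0.89],"delta_rot":[0,0,19.6],"claw":0},{"xyz":[20.58,20.99,0.89],"delta_rot":[0,0,19.6],"claw":0},{"xyz":[20.58,20.99,0.89],"delta_rot":[0,0,19.6],"claw":0},{"xyz":[20.58,20.99,0.89],"delta_rot":[0,0,19.6],"claw":0},{"xyz":[20.58,20.99,0.89],"delta_rot":[0,0,19.6],"claw":0},{"xyz":[20.58,20.99,0.89],"delta_rot":[0,0,19.6],"claw":0},{"xyz":[20.58,20.99,0.89],"delta_rot":[0,0,19.6],"claw":0},{"xyz":[20.58,20.99,0.89],"delta_rot":[0,0,19.6],"claw":0},{"xyz":[20.58,20.99,0.89],"delta_rot":[0,0,19.6],"claw":0}]' 10
python3 -c "
from h import *
st();go(.573,-.234,.005,-46)"
```

```text
time_s: 2.5
tcp_pos: [0.5732, -0.2327, 0.2004]
eef_rot: [-180.0, -0.0, -45.9]
contact_force: [-0.1, -0.5, -0.8]
gripper_width: 0.0874
gripper_force: 0.0
2.5 [ 0.5732 -0.2327  0.2004] [-1.7996e+02 -3.0000e-02 -4.5900e+01] F [-0.1 -0.5 -0.8] w 0.0874 0.0
xyz [0.022 0.04  6.515] rot [-0.04 -0.03  0.1 ] yaw -46 j6 48.1
```

```bash
python3 -c "
from h import *
print(r.get_state()['joints'].round(1))"; python3 -m crank '[{"xyz":[0.02,0.04,2],"delta_rot":[0,0,0],"claw":0},{"xyz":[0.02,0.04,4],"delta_rot":[0,0,0],"claw":0},{"xyz":[0.02,0.04,5.5],"delta_rot":[0,0,0],"claw":0},{"xyz":[0.02,0.04,6.5],"delta_rot":[0,0,0],"claw":0},{"xyz":[0.02,0.04,6.5],"delta_rot":[0,0,0],"claw":0},{"xyz":[0.02,0.04,6.5],"delta_rot":[0,0,0],"claw":0.5},{"xyz":[0.02,0.04,6.5],"delta_rot":[0,0,0],"claw":0.5},{"xyz":[0.02,0.04,6.5],"delta_rot":[0,0,0],"claw":0.5},{"xyz":[0.02,0.04,6.5],"delta_rot":[0,0,0],"claw":0.5},{"xyz":[0.02,0.04,6.5],"delta_rot":[0,0,0],"claw":0.5},{"xyz":[0.02,0.04,6.5],"delta_rot":[0,0,0],"claw":0.5},{"xyz":[0.02,0.04,6.5],"delta_rot":[0,0,0],"claw":0.5}]' 8

```

```text
[ -4.   16.3  -9.   -0.  -64.7  48.1]
time_s: 4.0
tcp_pos: [0.5731, -0.2353, 0.0056]
eef_rot: [-180.0, -0.0, -46.0]
contact_force: [-0.4, 2.3, 5.3]
gripper_width: 0.056
gripper_force: 8.0
```

```bash
python3 -m crank '[{"xyz":[0,0,0],"delta_rot":[0,0,0],"claw":0},{"xyz":[0,0,0],"delta_rot":[0,0,0],"claw":0},{"xyz":[0,0,0],"delta_rot":[0,0,0],"claw":0},{"xyz":[0,0,0],"delta_rot":[0,0,0],"claw":0},{"xyz":[0,0,-1.6],"delta_rot":[0,0,0],"claw":0},{"xyz":[0,0,-1.6],"delta_rot":[0,0,10],"claw":0},{"xyz":[0,0,-1.6],"delta_rot":[0,0,20],"claw":0},{"xyz":[0,0,-1.6],"delta_rot":[0,0,30],"claw":0},{"xyz":[0,0,-1.6],"delta_rot":[0,0,40],"claw":0},{"xyz":[0,0,-1.6],"delta_rot":[0,0,50],"claw":0},{"xyz":[0,0,-1.6],"delta_rot":[0,0,60],"claw":0},{"xyz":[0,0,-1.6],"delta_rot":[0,0,70],"claw":0},{"xyz":[0,0,-1.6],"delta_rot":[0,0,80],"claw":0},{"xyz":[0,0,-1.6],"delta_rot":[0,0,90],"claw":0},{"xyz":[0,0,-1.6],"delta_rot":[0,0,90],"claw":0},{"xyz":[0,0,-1.6],"delta_rot":[0,0,90],"claw":0}]'
python3 -c "
from h import *
st();go(.573,-.235,.0055,-136)"
```

```text
time_s: 6.0
tcp_pos: [0.5727, -0.2353, 0.0528]
eef_rot: [180.0, -0.0, -135.8]
contact_force: [-0.0, -0.0, -0.5]
gripper_width: 0.0878
gripper_force: 0.0
6.0 [ 0.5727 -0.2353  0.0528] [ 180.     -0.   -135.78] F [-0.  -0.  -0.5] w 0.0878 0.0
xyz [-0.013 -0.     1.578] rot [ 0.   -0.    0.22] yaw -136 j6 -41.5
```

```bash
python3 -m crank '[{"xyz":[0,0,1.0],"delta_rot":[0,0,0.2],"claw":0},{"xyz":[0,0,1.57],"delta_rot":[0,0,0.2],"claw":0},{"xyz":[0,0,1.57],"delta_rot":[0,0,0.2],"claw":0},{"xyz":[0,0,1.57],"delta_rot":[0,0,0.2],"claw":0.6},{"xyz":[0,0,1.57],"delta_rot":[0,0,0.2],"claw":0.6},{"xyz":[0,0,1.57],"delta_rot":[0,0,0.2],"claw":0.6},{"xyz":[0,0,1.57],"delta_rot":[0,0,0.2],"claw":0.6},{"xyz":[0,0,1.57],"delta_rot":[0,0,0.2],"claw":0.6},{"xyz":[0,0,1.57],"delta_rot":[0,0,0.2],"claw":0.6},{"xyz":[0,0,1.57],"delta_rot":[0,0,0.2],"claw":0.6}]' 25
python3 - <<'E'
from h import *
st()
a=cv2.imread("pics/scene0.png"); b=cv2.imread("pics/top0.png")
cv2.imwrite("pics/c3.png",np.hstack([tile(a,319,207,80,5,76),tile(b,329,197,54,7,54)]))
E
```

```text
time_s: 7.25
tcp_pos: [0.5729, -0.2353, 0.0062]
eef_rot: [-180.0, 0.0, -136.2]
contact_force: [-1.4, 1.3, 6.3]
gripper_width: 0.0557
gripper_force: 25.0
7.25 [ 0.5729 -0.2353  0.0062] [-1.7998e+02  1.0000e-02 -1.3619e+02] F [-1.4  1.3  6.3] w 0.0557 24.993449952453375Traceback (most recent call last):
  File "<stdin>", line 4, in <module>
    return _nx.concatenate(arrs, 1, dtype=dtype, casting=casting)
           ~~~~~~~~~~~~~~~^^^^^^^^^^^^^^^^^^^^^^^^^^^^^^^^^^^^^^^
ValueError: all the input array dimensions except for the concatenation axis must match exactly, but along dimension 0, the array at index 0 has size 380 and the array at index 1 has size 378
```

```bash
python3 - <<'E'
from h import *
a=cv2.imread("pics/scene0.png"); b=cv2.imread("pics/top0.png")
sheet([[tile(a,319,207,80,5,76),tile(b,329,197,54,7,54)]],"pics/c3.png")
E
```

```text
(380, 778, 3)
```

View pics/c3.png

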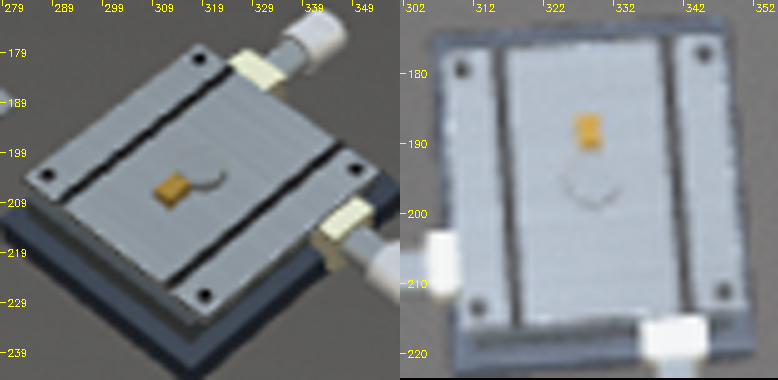

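```bash
python3 - <<'E'
from h import *
cs={n:cam(n) for n in("scene","top")}
T=lambda x0,y0,s,ox,pts:[[x0+(X-ox-s/2+.5)/s,y0+(Y-s/2+.5)/s] for X,Y in pts]
sc=back(cs["scene"],T(279,169,5,0,[(204,295),(47,174),(199,58),(355,169)]),.04)
tc=back(cs["top"],T(302,170,7,400,[(462,69),(703,54),(724,291),(478,307)]),.04)
for n,q in(("scene",sc),("top",tc)):
    d1=q[0]-q[2]; d2=q[1]-q[3]
    print(n,"centre",q[:,:2].mean(0).round(4),"sides",[round(np.linalg.norm(q[i]-q[i-1]),4) for i in range(4)],"yaw",np.degrees(np.arctan2(*(q[0]+q[1]-q[2]-q[3])[[1,0]])).round(1),np.degrees(np.arctan2(*(q[0]+q[3]-q[1]-q[2])[[1,0]])-np.pi/2).round(1))
print("key",back(cs["scene"],T(279,169,5,0,[(172,186)]),.048),back(cs["top"],T(302,170,7,400,[(589,131)]),.048))
E
python3 -m crank '[{"xyz":[0,0,-2],"delta_rot":[0,0,0],"claw":0.6},{"xyz":[0,0,-4],"delta_rot":[0,0,0],"claw":0.6},{"xyz":[0,0,-5],"delta_rot":[0,0,0],"claw":0.6},{"xyz":[0,0,-5],"delta_rot":[0,0,0],"claw":0.6}]'
python3 -c "
from h import *
go(.618,.003,.09,-86)"
```

```text
scene centre [0.6186 0.0044] sides [np.float64(0.1039), np.float64(0.1042), np.float64(0.1038), np.float64(0.1038)] yaw 4.7 4.6
top centre [0.6177 0.0024] sides [np.float64(0.1039), np.float64(0.1035), np.float64(0.1037), np.float64(0.1039)] yaw 5.0 4.6
key [[0.6390911 0.0068901 0.048    ]] [[0.63675763 0.00395361 0.048     ]]
time_s: 7.85
tcp_pos: [0.574, -0.2354, 0.1584]
eef_rot: [-179.8, 0.2, -136.2]
contact_force: [-0.7, 0.6, -2.5]
gripper_width: 0.056
gripper_force: 25.0
xyz [-6.552  4.73   2.282] rot [ -0.28   0.07 -50.2 ] yaw -86 j6 -41.9
```

```bash
python3 -m crank '[{"xyz":[-6.55,4.73,0],"delta_rot":[0,0,-50.9],"claw":0.6},{"xyz":[-6.55,4.73,0],"delta_rot":[0,0,-50.9],"claw":0.6},{"xyz":[-6.55,4.73,0],"delta_rot":[0,0,-50.9],"claw":0.6},{"xyz":[-6.55,4.73,0],"delta_rot":[0,0,-50.9],"claw":0.6},{"xyz":[-6.55,4.73,0],"delta_rot":[0,0,-50.9],"claw":0.6},{"xyz":[-6.55,4.73,0],"delta_rot":[0,0,-50.9],"claw":0.6},{"xyz":[-6.55,4.73,2],"delta_rot":[0,0,-50.9],"claw":0.6},{"xyz":[-6.55,4.73,3],"delta_rot":[0,0,-50.9],"claw":0.6},{"xyz":[-6.55,4.73,3.1],"delta_rot":[0,0,-50.9],"claw":0.6},{"xyz":[-6.55,4.73,3.1],"delta_rot":[0,0,-50.9],"claw":0.6}]'
python3 - <<'E'
from h import *
st();go(.618,.0027,.0465,-85.3)
c=cam("scene");d=cam("top")
sheet([[tile(c["img"],319,195,80,5,90),tile(d["img"],329,197,54,7,60)]],"pics/c4.png")
E
```

```text
time_s: 9.1
tcp_pos: [0.6168, 0.0026, 0.0633]
eef_rot: [-180.0, -0.0, -85.4]
contact_force: [-0.3, 0.5, -1.3]
gripper_width: 0.0557
gripper_force: 25.0
9.1 [0.6168 0.0026 0.0633] [-1.7998e+02 -2.0000e-02 -8.5410e+01] F [-0.3  0.5 -1.3] w 0.0557 24.992352733388543
xyz [ 0.001 -0.041  0.56 ] rot [-0.02 -0.02 -0.11] yaw -85.3 j6 -13.8
(450, 778, 3)
```

View pics/c4.png

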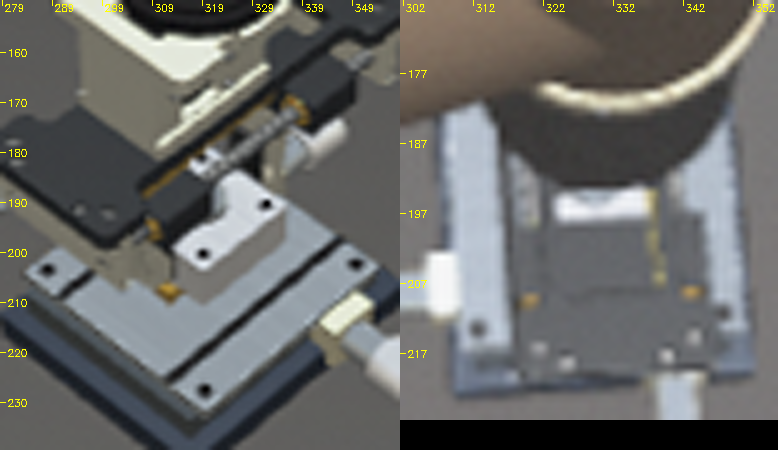

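```bash
python3 -m crank '[{"xyz":[0,-0.04,0.2],"delta_rot":[0,0,0],"claw":0.6},{"xyz":[0,-0.04,0.3],"delta_rot":[0,0,0],"claw":0.6},{"xyz":[0,-0.04,0.4],"delta_rot":[0,0,0],"claw":0.6},{"xyz":[0,-0.04,0.45],"delta_rot":[0,0,0],"claw":0.6},{"xyz":[0,-0.04,0.5],"delta_rot":[0,0,0],"claw":0.6},{"xyz":[0,-0.04,0.55],"delta_rot":[0,0,0],"claw":0.6},{"xyz":[0,-0.04,0.58],"delta_rot":[0,0,0],"claw":0.6},{"xyz":[0,-0.04,0.58],"delta_rot":[0,0,0],"claw":0.6}]'
```

```text
time_s: 10.2
tcp_pos: [0.6175, 0.0033, 0.0462]
eef_rot: [-180.0, -0.0, -85.3]
contact_force: [-3.9, -0.2, 5.1]
gripper_width: 0.0557
gripper_force: 25.0
```

```bash
python3 -m crank '[{"xyz":[0,0,0],"delta_rot":[0,0,0],"claw":0},{"xyz":[0,0,0],"delta_rot":[0,0,0],"claw":0},{"xyz":[0,0,0],"delta_rot":[0,0,0],"claw":0},{"xyz":[0,0,0],"delta_rot":[0,0,0],"claw":0},{"xyz":[0,0,-2],"delta_rot":[0,0,0],"claw":0},{"xyz":[0,0,-4],"delta_rot":[0,0,0],"claw":0},{"xyz":[0,0,-4],"delta_rot":[0,0,0],"claw":0}]'
python3 -c "
from h import *
st();go(.4142,-.3185,.0065,-45.3)"
```

```text
time_s: 11.08
tcp_pos: [0.6208, 0.0038, 0.1713]
eef_rot: [-179.4, 0.1, -85.3]
contact_force: [0.2, -0.1, -1.2]
gripper_width: 0.0875
gripper_force: 0.0
11.075 [0.6208 0.0038 0.1713] [-1.7943e+02  5.0000e-02 -8.5260e+01] F [ 0.2 -0.1 -1.2] w 0.0875 0.0
xyz [10.141  7.804  5.407] rot [ -0.56  -0.15 -39.96] yaw -45.3 j6 -13.7
```

```bash
python3 -m crank '[{"xyz":[10.14,7.7,0],"delta_rot":[0,0,-40],"claw":0},{"xyz":[10.14,7.7,0],"delta_rot":[0,0,-40],"claw":0},{"xyz":[10.14,7.7,0],"delta_rot":[0,0,-40],"claw":0},{"xyz":[10.14,7.7,0],"delta_rot":[0,0,-40],"claw":0},{"xyz":[10.14,7.7,0],"delta_rot":[0,0,-40],"claw":0},{"xyz":[10.14,7.7,0],"delta_rot":[0,0,-40],"claw":0},{"xyz":[10.14,7.7,0],"delta_rot":[0,0,-40],"claw":0},{"xyz":[10.14,7.7,2],"delta_rot":[0,0,-40],"claw":0},{"xyz":[10.14,7.7,4],"delta_rot":[0,0,-40],"claw":0},{"xyz":[10.14,7.7,5.3],"delta_rot":[0,0,-40],"claw":0},{"xyz":[10.14,7.7,5.3],"delta_rot":[0,0,-40],"claw":0},{"xyz":[10.14,7.7,5.3],"delta_rot":[0,0,-40],"claw":0.6},{"xyz":[10.14,7.7,5.3],"delta_rot":[0,0,-40],"claw":0.6},{"xyz":[10.14,7.7,5.3],"delta_rot":[0,0,-40],"claw":0.6},{"xyz":[10.14,7.7,5.3],"delta_rot":[0,0,-40],"claw":0.6},{"xyz":[10.14,7.7,5.3],"delta_rot":[0,0,-40],"claw":0.6},{"xyz":[10.14,7.7,5.3],"delta_rot":[0,0,-40],"claw":0.6}]' 8
python3 -c "
from h import *
st()"
```

```text
time_s: 13.2
tcp_pos: [0.413, -0.319, 0.0074]
eef_rot: [-180.0, -0.1, -45.3]
contact_force: [0.9, 3.2, 7.8]
gripper_width: 0.056
gripper_force: 8.0
13.2 [ 0.413  -0.319   0.0074] [-1.7995e+02 -9.0000e-02 -4.5290e+01] F [0.9 3.2 7.8] w 0.056 7.99811040982604
```

```bash
python3 -m crank '[{"xyz":[0,0,0],"delta_rot":[0,0,0],"claw":0},{"xyz":[0,0,0],"delta_rot":[0,0,0],"claw":0},{"xyz":[0,0,0],"delta_rot":[0,0,0],"claw":0},{"xyz":[0,0,0],"delta_rot":[0,0,0],"claw":0},{"xyz":[0,0,-1.6],"delta_rot":[0,0,0],"claw":0},{"xyz":[0,0,-1.6],"delta_rot":[0,0,10],"claw":0},{"xyz":[0,0,-1.6],"delta_rot":[0,0,20],"claw":0},{"xyz":[0,0,-1.6],"delta_rot":[0,0,30],"claw":0},{"xyz":[0,0,-1.6],"delta_rot":[0,0,40],"claw":0},{"xyz":[0,0,-1.6],"delta_rot":[0,0,50],"claw":0},{"xyz":[0,0,-1.6],"delta_rot":[0,0,60],"claw":0},{"xyz":[0,0,-1.6],"delta_rot":[0,0,70],"claw":0},{"xyz":[0,0,-1.6],"delta_rot":[0,0,80],"claw":0},{"xyz":[0,0,-1.6],"delta_rot":[0,0,90],"claw":0},{"xyz":[0,0,-1.6],"delta_rot":[0,0,90],"claw":0},{"xyz":[0,0,-1.6],"delta_rot":[0,0,90],"claw":0}]'
python3 -c "
from h import *
st()"
```

```text
time_s: 15.2
tcp_pos: [0.4122, -0.3188, 0.0543]
eef_rot: [180.0, -0.0, -135.1]
contact_force: [0.6, 0.9, -0.1]
gripper_width: 0.0877
gripper_force: 0.0
15.2 [ 0.4122 -0.3188  0.0543] [ 180.     -0.   -135.08] F [ 0.6  0.9 -0.1] w 0.0877 0.0
```

```bash
python3 -m crank '[{"xyz":[0,0,1.0],"delta_rot":[0,0,0.1],"claw":0},{"xyz":[0,0,1.58],"delta_rot":[0,0,0.1],"claw":0},{"xyz":[0,0,1.58],"delta_rot":[0,0,0.1],"claw":0},{"xyz":[0,0,1.58],"delta_rot":[0,0,0.1],"claw":0.6},{"xyz":[0,0,1.58],"delta_rot":[0,0,0.1],"claw":0.6},{"xyz":[0,0,1.58],"delta_rot":[0,0,0.1],"claw":0.6},{"xyz":[0,0,1.58],"delta_rot":[0,0,0.1],"claw":0.6},{"xyz":[0,0,1.58],"delta_rot":[0,0,0.1],"claw":0.6},{"xyz":[0,0,1.58],"delta_rot":[0,0,0.1],"claw":0.6},{"xyz":[0,0,1.58],"delta_rot":[0,0,0.1],"claw":0.6}]' 25
python3 -m crank '[{"xyz":[0,0,-2],"delta_rot":[0,0,0],"claw":0.6},{"xyz":[0,0,-4],"delta_rot":[0,0,0],"claw":0.6},{"xyz":[0,0,-5],"delta_rot":[0,0,0],"claw":0.6},{"xyz":[0,0,-5],"delta_rot":[0,0,0],"claw":0.6},{"xyz":[0,0,-5],"delta_rot":[0,0,0],"claw":0.6},{"xyz":[0,0,-5],"delta_rot":[0,0,0],"claw":0.6}]'
python3 -c "
from h import *
go(.618,.003,.092,-85.3)"
```

```text
time_s: 16.45
tcp_pos: [0.4126, -0.319, 0.0075]
eef_rot: [-180.0, 0.0, -135.4]
contact_force: [-1.4, 1.2, 5.7]
gripper_width: 0.0562
gripper_force: 25.0
time_s: 17.2
tcp_pos: [0.4112, -0.3184, 0.1553]
eef_rot: [179.8, -0.1, -135.4]
contact_force: [-0.2, 0.6, -2.5]
gripper_width: 0.0559
gripper_force: 25.0
xyz [-12.431   2.786   2.103] rot [ 1.800e-01  1.000e-02 -5.012e+01] yaw -85.3 j6 -29.3
```

```bash
python3 -m crank '[{"xyz":[-12.43,2.79,0],"delta_rot":[0,0,-50.1],"claw":0.6},{"xyz":[-12.43,2.79,0],"delta_rot":[0,0,-50.1],"claw":0.6},{"xyz":[-12.43,2.79,0],"delta_rot":[0,0,-50.1],"claw":0.6},{"xyz":[-12.43,2.79,0],"delta_rot":[0,0,-50.1],"claw":0.6},{"xyz":[-12.43,2.79,0],"delta_rot":[0,0,-50.1],"claw":0.6},{"xyz":[-12.43,2.79,0],"delta_rot":[0,0,-50.1],"claw":0.6},{"xyz":[-12.43,2.79,0],"delta_rot":[0,0,-50.1],"claw":0.6},{"xyz":[-12.43,2.79,1],"delta_rot":[0,0,-50.1],"claw":0.6},{"xyz":[-12.43,2.79,2],"delta_rot":[0,0,-50.1],"claw":0.6},{"xyz":[-12.43,2.79,2.1],"delta_rot":[0,0,-50.1],"claw":0.6},{"xyz":[-12.43,2.79,2.1],"delta_rot":[0,0,-50.1],"claw":0.6},{"xyz":[-12.43,2.79,2.1],"delta_rot":[0,0,-50.1],"claw":0.6}]'
python3 -c "
from h import *
go(.6177,.0032,.0735,-85.3)"
```

```text
time_s: 18.7
tcp_pos: [0.6198, 0.0026, 0.0952]
eef_rot: [-179.9, 0.0, -85.3]
contact_force: [-0.9, 0.9, -2.3]
gripper_width: 0.0559
gripper_force: 25.0
xyz [-0.027  0.069  0.725] rot [-0.11  0.01 -0.  ] yaw -85.3 j6 -13.6
```

```bash
python3 -m crank '[{"xyz":[-0.03,0.07,0.1],"delta_rot":[0,0,0],"claw":0.6},{"xyz":[-0.03,0.07,0.2],"delta_rot":[0,0,0],"claw":0.6},{"xyz":[-0.03,0.07,0.3],"delta_rot":[0,0,0],"claw":0.6},{"xyz":[-0.03,0.07,0.4],"delta_rot":[0,0,0],"claw":0.6},{"xyz":[-0.03,0.07,0.5],"delta_rot":[0,0,0],"claw":0.6},{"xyz":[-0.03,0.07,0.6],"delta_rot":[0,0,0],"claw":0.6},{"xyz":[-0.03,0.07,0.68],"delta_rot":[0,0,0],"claw":0.6},{"xyz":[-0.03,0.07,0.73],"delta_rot":[0,0,0],"claw":0.6},{"xyz":[-0.03,0.07,0.73],"delta_rot":[0,0,0],"claw":0.6},{"xyz":[-0.03,0.07,0.73],"delta_rot":[0,0,0],"claw":0.6}]'
```

```text
time_s: 19.95
tcp_pos: [0.6168, 0.0033, 0.0735]
eef_rot: [-180.0, -0.0, -85.3]
contact_force: [-5.5, 0.1, 9.7]
gripper_width: 0.056
gripper_force: 25.0
```

```bash
python3 -m crank '[{"xyz":[0,0,0],"delta_rot":[0,0,0],"claw":0},{"xyz":[0,0,0],"delta_rot":[0,0,0],"claw":0},{"xyz":[0,0,0],"delta_rot":[0,0,0],"claw":0},{"xyz":[0,0,0],"delta_rot":[0,0,0],"claw":0},{"xyz":[0,0,-2],"delta_rot":[0,0,0],"claw":0},{"xyz":[0,0,-4],"delta_rot":[0,0,0],"claw":0},{"xyz":[0,0,-4],"delta_rot":[0,0,0],"claw":0},{"xyz":[6,4,-4],"delta_rot":[0,0,0],"claw":0},{"xyz":[6,4,-4],"delta_rot":[0,0,0],"claw":0},{"xyz":[6,4,-4],"delta_rot":[0,0,0],"claw":0},{"xyz":[6,4,-4],"delta_rot":[0,0,0],"claw":0},{"xyz":[6,4,-4],"delta_rot":[0,0,0],"claw":0}]'
python3 - <<'E'
from h import *
st()
a=cam("scene")["img"];b=cam("top")["img"]
cv2.imwrite("pics/s5.png",a);cv2.imwrite("pics/t5.png",b)
sheet([[tile(a,404,262,46,8,56),tile(b,246,203,46,8,56)],[]][:1],"pics/c5.png")
E
```

```text
time_s: 21.45
tcp_pos: [0.5106, -0.1875, 0.1919]
eef_rot: [180.0, 0.0, -85.5]
contact_force: [-0.1, -0.3, 0.8]
gripper_width: 0.0872
gripper_force: 0.0
21.45 [ 0.5106 -0.1875  0.1919] [ 1.7998e+02  1.0000e-02 -8.5470e+01] F [-0.1 -0.3  0.8] w 0.0872 0.0
(448, 736, 3)
```

View pics/c5.png

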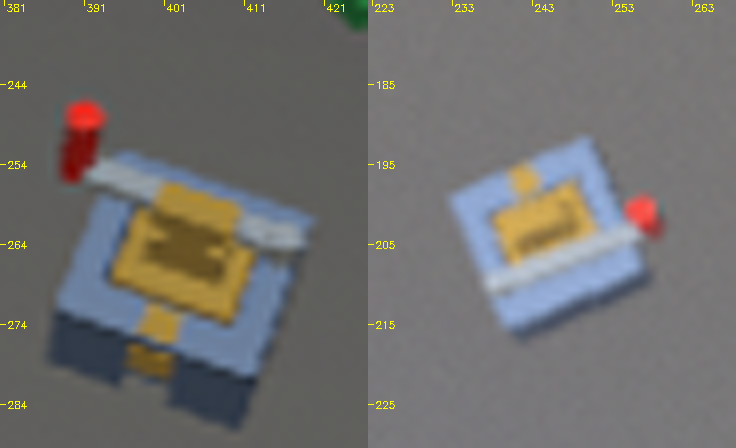

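```bash
cat > m2.py <<'E'
from h import *
cs={n:cam(n) for n in("scene","top")}
T=lambda x0,y0,s,ox,pts:[[x0+(X-ox-s/2+.5)/s,y0+(Y-s/2+.5)/s] for X,Y in pts]
L=sq(.028,.028,[-.012,-.0365,.0555])
o=[("scene",T(381,234,8,0,[(248,376),(57,308),(118,152),(316,217),(85,116)]),L),
   ("top",T(223,175,8,368,[(450,198),(588,137),(648,272),(512,332),(641,211)]),L)]
fit(cs,o,(.6,.25,.4))
for q in o: fit(cs,[q],(.6,.25,.4))
E
python3 m2.py
```

```text
[0.5908 0.2537] yaw 24.5
[[0.5, -0.4], [-0.4, -1.0], [0.3, -1.1], [-0.3, -0.7], [-0.3, 0.5], [-0.2, -0.4], [-0.1, -0.1], [-0.6, -0.2], [-1.1, -0.3], [-0.4, -0.5]]
[0.5919 0.2549] yaw 24.1
[[0.5, 0.3], [-0.4, -0.5], [0.4, -0.6], [-0.2, -0.0], [-0.2, 1.0]]
[0.5898 0.2522] yaw 25.6
[[0.2, 0.2], [0.2, 0.2], [-0.0, -0.1], [-0.4, 0.1], [0.0, -0.4]]
```

```bash
python3 -c "
from h import *
c=cam('top');print('cap',back(c,[192,163],.15),'decoy',back(c,[237,166],.04),'pad piece',back(c,[219,258],.03))
go(.590,.2525,.15,-65)"
```

```text
cap [[0.6776104  0.38346884 0.15      ]] decoy [[0.70391873 0.28093646 0.04      ]] pad piece [[0.42761609 0.32001493 0.03      ]]
xyz [-14.325  -3.788   1.394] rot [ 2.000e-02  1.000e-02 -2.025e+01] yaw -65 j6 4.0
```

```bash
python3 -m crank '[{"xyz":[-14.33,-3.79,0],"delta_rot":[0,0,-20.2],"claw":0},{"xyz":[-14.33,-3.79,0],"delta_rot":[0,0,-20.2],"claw":0},{"xyz":[-14.33,-3.79,0],"delta_rot":[0,0,-20.2],"claw":0},{"xyz":[-14.33,-3.79,0],"delta_rot":[0,0,-20.2],"claw":0},{"xyz":[-14.33,-3.79,0],"delta_rot":[0,0,-20.2],"claw":0},{"xyz":[-14.33,-3.79,0],"delta_rot":[0,0,-20.2],"claw":0},{"xyz":[-14.33,-3.79,0],"delta_rot":[0,0,-20.2],"claw":0},{"xyz":[-14.33,-3.79,0],"delta_rot":[0,0,-20.2],"claw":0},{"xyz":[-14.33,-3.79,0],"delta_rot":[0,0,-20.2],"claw":0},{"xyz":[-14.33,-3.79,1.4],"delta_rot":[0,0,-20.2],"claw":0},{"xyz":[-14.33,-3.79,1.4],"delta_rot":[0,0,-20.2],"claw":0},{"xyz":[-14.33,-3.79,1.4],"delta_rot":[0,0,-20.2],"claw":0},{"xyz":[-14.33,-3.79,1.4],"delta_rot":[0,0,-20.2],"claw":0}]'
python3 -c "
from h import *
go(.590,.2525,.007,-65)"
```

```text
time_s: 23.32
tcp_pos: [0.5909, 0.2519, 0.152]
eef_rot: [-179.9, 0.0, -65.1]
contact_force: [-0.7, 0.3, -0.6]
gripper_width: 0.0871
gripper_force: 0.0
xyz [-0.031  0.032  4.832] rot [-0.15  0.01 -0.12] yaw -65 j6 -15.6
```

```bash
python3 -m crank '[{"xyz":[-0.03,0.02,1.5],"delta_rot":[0,0,0],"claw":0},{"xyz":[-0.03,0.02,3],"delta_rot":[0,0,0],"claw":0},{"xyz":[-0.03,0.02,4],"delta_rot":[0,0,0],"claw":0},{"xyz":[-0.03,0.02,4.8],"delta_rot":[0,0,0],"claw":0},{"xyz":[-0.03,0.02,4.8],"delta_rot":[0,0,0],"claw":0},{"xyz":[-0.03,0.02,4.8],"delta_rot":[0,0,0],"claw":0},{"xyz":[-0.03,0.02,4.8],"delta_rot":[0,0,0],"claw":0.6},{"xyz":[-0.03,0.02,4.8],"delta_rot":[0,0,0],"claw":0.6},{"xyz":[-0.03,0.02,4.8],"delta_rot":[0,0,0],"claw":0.6},{"xyz":[-0.03,0.02,4.8],"delta_rot":[0,0,0],"claw":0.6},{"xyz":[-0.03,0.02,4.8],"delta_rot":[0,0,0],"claw":0.6},{"xyz":[-0.03,0.02,4.8],"delta_rot":[0,0,0],"claw":0.6},{"xyz":[-0.03,0.02,4.8],"delta_rot":[0,0,0],"claw":0.6}]' 12
```

```text
time_s: 24.95
tcp_pos: [0.5898, 0.2529, 0.0066]
eef_rot: [-179.9, 0.0, -65.1]
contact_force: [2.7, 1.6, 3.7]
gripper_width: 0.0558
gripper_force: 12.0
```

```bash
python3 -m crank '[{"xyz":[0,0,0],"delta_rot":[0,0,0],"claw":0},{"xyz":[0,0,0],"delta_rot":[0,0,0],"claw":0},{"xyz":[0,0,0],"delta_rot":[0,0,0],"claw":0},{"xyz":[0,0,0],"delta_rot":[0,0,0],"claw":0},{"xyz":[0,0,-2],"delta_rot":[0,0,0],"claw":0.4},{"xyz":[0,0,-3],"delta_rot":[0,0,0],"claw":0.4},{"xyz":[0.6,0.2,-3],"delta_rot":[0,0,0],"claw":0.5},{"xyz":[1.22,0.4,-3],"delta_rot":[0,0,0],"claw":0.5},{"xyz":[1.22,0.4,-2.5],"delta_rot":[0,0,0],"claw":0.5},{"xyz":[1.22,0.4,-1.8],"delta_rot":[0,0,0],"claw":0.5},{"xyz":[1.22,0.4,-1.15],"delta_rot":[0,0,0],"claw":0.5},{"xyz":[1.22,0.4,-1.15],"delta_rot":[0,0,0],"claw":0.5},{"xyz":[1.22,0.4,-1.15],"delta_rot":[0,0,0],"claw":1},{"xyz":[1.22,0.4,-1.15],"delta_rot":[0,0,0],"claw":1},{"xyz":[1.22,0.4,-1.15],"delta_rot":[0,0,0],"claw":1},{"xyz":[1.22,0.4,-1.15],"delta_rot":[0,0,0],"claw":1},{"xyz":[1.22,0.4,-1.15],"delta_rot":[0,0,0],"claw":1}]' 6
python3 - <<'E'
from h import *
a=cam("scene")["img"];b=cam("top")["img"]
sheet([[tile(a,404,262,66,6,66),tile(b,246,203,46,8,50)]],"pics/c6.png")
E
```

```text
time_s: 27.08
tcp_pos: [0.5938, 0.2143, 0.041]
eef_rot: [-180.0, 0.0, -65.1]
contact_force: [0.3, 0.2, 2.6]
gripper_width: 0.0099
gripper_force: 6.0
(400, 764, 3)
```

View pics/c6.png

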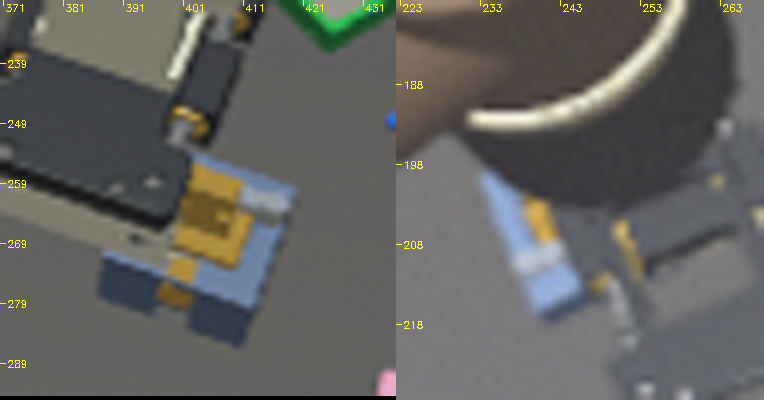

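```bash
python3 -m crank '[{"xyz":[-0.01,0.2,0],"delta_rot":[0,0,0],"claw":1},{"xyz":[-0.04,0.4,0],"delta_rot":[0,0,0],"claw":1},{"xyz":[-0.09,0.59,0],"delta_rot":[0,0,0],"claw":1},{"xyz":[-0.16,0.78,0],"delta_rot":[0,0,0],"claw":1},{"xyz":[-0.25,0.96,0],"delta_rot":[0,0,0],"claw":1},{"xyz":[-0.35,1.13,0],"delta_rot":[0,0,0],"claw":1},{"xyz":[-0.47,1.29,0],"delta_rot":[0,0,0],"claw":1},{"xyz":[-0.61,1.43,0],"delta_rot":[0,0,0],"claw":1},{"xyz":[-0.76,1.57,0],"delta_rot":[0,0,0],"claw":1},{"xyz":[-0.92,1.68,0],"delta_rot":[0,0,0],"claw":1},{"xyz":[-1.1,1.78,0],"delta_rot":[0,0,0],"claw":1},{"xyz":[-1.28,1.86,0],"delta_rot":[0,0,0],"claw":1},{"xyz":[-1.47,1.93,0],"delta_rot":[0,0,0],"claw":1},{"xyz":[-1.66,1.97,0],"delta_rot":[0,0,0],"claw":1},{"xyz":[-1.86,1.99,0],"delta_rot":[0,0,0],"claw":1},{"xyz":[-2.06,2,0],"delta_rot":[0,0,0],"claw":1},{"xyz":[-2.26,1.98,0],"delta_rot":[0,0,0],"claw":1},{"xyz":[-2.36,1.97,0],"delta_rot":[0,0,0],"claw":1},{"xyz":[-2.36,1.97,0],"delta_rot":[0,0,0],"claw":1}]'
```

```text
time_s: 29.55
tcp_pos: [0.5101, 0.2537, 0.0405]
eef_rot: [180.0, -0.0, -65.1]
contact_force: [1.2, 0.2, -0.0]
gripper_width: 0.0097
gripper_force: 6.0
```

```bash
python3 -m crank '[{"xyz":[0,0,0],"delta_rot":[0,0,0],"claw":0.7},{"xyz":[0,0,0],"delta_rot":[0,0,0],"claw":0.7},{"xyz":[0,0,-1],"delta_rot":[0,0,0],"claw":0.5},{"xyz":[0,0,-2],"delta_rot":[0,0,0],"claw":0},{"xyz":[0,0,-2],"delta_rot":[0,0,0],"claw":0},{"xyz":[0,0,-2],"delta_rot":[0,0,0],"claw":0}]'
python3 -c "
from h import *
st();go(.5895,.2527,.0065,25);go(.5895,.2527,.0065,-65)"
```

```text
time_s: 30.3
tcp_pos: [0.5098, 0.2532, 0.1002]
eef_rot: [180.0, 0.0, -65.1]
contact_force: [-0.2, -0.8, 0.7]
gripper_width: 0.0605
gripper_force: 0.0
30.3 [0.5098 0.2532 0.1002] [ 1.7997e+02  1.0000e-02 -6.5130e+01] F [-0.2 -0.8  0.7] w 0.0605 0.0
xyz [ 1.133 -2.405  3.123] rot [ 3.000e-02 -1.000e-02  8.987e+01] yaw -155 j6 -21.2
xyz [ 1.133 -2.405  3.123] rot [ 0.03  0.01 -0.13] yaw -65 j6 -21.2
```

```bash
python3 -m crank '[{"xyz":[0.5,-1,0],"delta_rot":[0,0,-10],"claw":0},{"xyz":[1.13,-2.4,0],"delta_rot":[0,0,-20],"claw":0},{"xyz":[1.13,-2.4,0],"delta_rot":[0,0,-30],"claw":0},{"xyz":[1.13,-2.4,0],"delta_rot":[0,0,-40],"claw":0},{"xyz":[1.13,-2.4,0],"delta_rot":[0,0,-50],"claw":0},{"xyz":[1.13,-2.4,0],"delta_rot":[0,0,-60],"claw":0},{"xyz":[1.13,-2.4,0],"delta_rot":[0,0,-70],"claw":0},{"xyz":[1.13,-2.4,0],"delta_rot":[0,0,-80],"claw":0},{"xyz":[1.13,-2.4,0],"delta_rot":[0,0,-90],"claw":0},{"xyz":[1.13,-2.4,1],"delta_rot":[0,0,-90],"claw":0},{"xyz":[1.13,-2.4,2],"delta_rot":[0,0,-90],"claw":0},{"xyz":[1.13,-2.4,3.1],"delta_rot":[0,0,-90],"claw":0},{"xyz":[1.13,-2.4,3.1],"delta_rot":[0,0,-90],"claw":0},{"xyz":[1.13,-2.4,3.1],"delta_rot":[0,0,-90],"claw":0.6},{"xyz":[1.13,-2.4,3.1],"delta_rot":[0,0,-90],"claw":0.6},{"xyz":[1.13,-2.4,3.1],"delta_rot":[0,0,-90],"claw":0.6},{"xyz":[1.13,-2.4,3.1],"delta_rot":[0,0,-90],"claw":0.6},{"xyz":[1.13,-2.4,3.1],"delta_rot":[0,0,-90],"claw":0.6},{"xyz":[1.13,-2.4,3.1],"delta_rot":[0,0,-90],"claw":0.6},{"xyz":[1.13,-2.4,3.1],"delta_rot":[0,0,-90],"claw":0.6}]' 12
```

```text
time_s: 32.8
tcp_pos: [0.5903, 0.2537, 0.0086]
eef_rot: [-180.0, -0.1, 24.9]
contact_force: [-2.9, 2.1, 6.4]
gripper_width: 0.0559
gripper_force: 12.0
```

```bash
python3 -m crank '[{"xyz":[0,0,0],"delta_rot":[0,0,0],"claw":0},{"xyz":[0,0,0],"delta_rot":[0,0,0],"claw":0},{"xyz":[0,0,0],"delta_rot":[0,0,0],"claw":0},{"xyz":[0,0,0],"delta_rot":[0,0,0],"claw":0},{"xyz":[0,0,-1.5],"delta_rot":[0,0,0],"claw":0},{"xyz":[0,0,-3],"delta_rot":[0,0,10],"claw":0},{"xyz":[0,0,-3],"delta_rot":[0,0,20],"claw":0.3},{"xyz":[0,0,-3],"delta_rot":[0,0,30],"claw":0.3},{"xyz":[0,0,-3],"delta_rot":[0,0,40],"claw":0.3},{"xyz":[0,0,-3],"delta_rot":[0,0,50],"claw":0.3},{"xyz":[0,0,-3],"delta_rot":[0,0,60],"claw":0.3},{"xyz":[0,0,-3],"delta_rot":[0,0,70],"claw":0.4},{"xyz":[0,0,-3],"delta_rot":[0,0,80],"claw":0.4},{"xyz":[0,0,-3],"delta_rot":[0,0,90],"claw":0.4},{"xyz":[0,0,-3],"delta_rot":[0,0,90],"claw":0.4},{"xyz":[0,0,-3],"delta_rot":[0,0,90],"claw":0.4}]' 
python3 -c "
from h import *
st();go(.5895,.2533,.034,-65.1)"
```

```text
time_s: 34.8
tcp_pos: [0.5898, 0.253, 0.0975]
eef_rot: [180.0, 0.0, -64.9]
contact_force: [0.1, -0.1, -0.7]
gripper_width: 0.0526
gripper_force: 0.0
34.8 [0.5898 0.253  0.0975] [179.99   0.   -64.89] F [ 0.1 -0.1 -0.7] w 0.0526 0.0
xyz [-0.012  0.005  2.117] rot [0.01 0.   0.21] yaw -65.1 j6 -15.5
```

```bash
python3 -m crank '[{"xyz":[-0.01,0,1],"delta_rot":[0,0,0.2],"claw":0.4},{"xyz":[-0.01,0,1.7],"delta_rot":[0,0,0.2],"claw":0.4},{"xyz":[-0.01,0,2.1],"delta_rot":[0,0,0.2],"claw":0.4},{"xyz":[-0.01,0,2.1],"delta_rot":[0,0,0.2],"claw":0.4},{"xyz":[-0.01,0,2.1],"delta_rot":[0,0,0.2],"claw":1},{"xyz":[-0.01,0,2.1],"delta_rot":[0,0,0.2],"claw":1},{"xyz":[-0.01,0,2.1],"delta_rot":[0,0,0.2],"claw":1},{"xyz":[-0.01,0,2.1],"delta_rot":[0,0,0.2],"claw":1},{"xyz":[-0.01,0,2.1],"delta_rot":[0,0,0.2],"claw":1},{"xyz":[-0.01,0,2.1],"delta_rot":[0,0,0.2],"claw":1},{"xyz":[-0.01,0,2.1],"delta_rot":[0,0,0.2],"claw":1}]' 25
python3 -m crank '[{"xyz":[0,0,-0.3],"delta_rot":[0,0,0],"claw":1},{"xyz":[0,0,-0.6],"delta_rot":[0,0,0],"claw":1},{"xyz":[0,0,-0.9],"delta_rot":[0,0,0],"claw":1},{"xyz":[0,0,-1.5],"delta_rot":[0,0,0],"claw":1},{"xyz":[0,0,-2.5],"delta_rot":[0,0,0],"claw":1},{"xyz":[0,0,-2.5],"delta_rot":[0,0,0],"claw":1},{"xyz":[0,0,-2.5],"delta_rot":[0,0,0],"claw":1}]' 
python3 - <<'E'
from h import *
c=cam("top");b=cv2.imread("pics/top0.png")
T=lambda x0,y0,s,ox,oy,pts:[[x0+(X-ox-s/2+.5)/s,y0+(Y-oy-s/2+.5)/s] for X,Y in pts]
q=back(c,T(238,231,4,448,256,[(514,302),(659,322),(636,471),(488,450)]),.014); print("tray",q[:,:2].round(3).tolist(),q.mean(0))
E
```

```text
time_s: 36.17
tcp_pos: [0.5896, 0.2532, 0.0347]
eef_rot: [180.0, -0.0, -65.3]
contact_force: [-1.4, -0.6, 2.0]
gripper_width: 0.0099
gripper_force: 25.0
time_s: 37.05
tcp_pos: [0.5895, 0.2534, 0.11]
eef_rot: [-180.0, 0.0, -65.3]
contact_force: [-0.1, -0.7, -2.6]
gripper_width: 0.0099
gripper_force: 25.0
tray [[0.477, 0.222], [0.464, 0.114], [0.356, 0.128], [0.369, 0.236]] [0.41652782 0.1753075  0.014     ]
```

```bash
python3 -c "
from h import *
go(.4165,.175,.0243,-65)"
```

```text
xyz [-0.039  6.318  2.839] rot [ 0.04  0.01 -0.31] yaw -65 j6 -15.9
```

```bash
python3 -m crank '[{"xyz":[-0.04,1,0],"delta_rot":[0,0,0],"claw":1},{"xyz":[-0.04,2.5,0],"delta_rot":[0,0,0],"claw":1},{"xyz":[-0.04,4,0],"delta_rot":[0,0,0],"claw":1},{"xyz":[-0.04,5.3,0],"delta_rot":[0,0,0],"claw":1},{"xyz":[-0.04,6.32,0],"delta_rot":[0,0,0],"claw":1},{"xyz":[-0.04,6.32,1],"delta_rot":[0,0,0],"claw":1},{"xyz":[-0.04,6.32,1.8],"delta_rot":[0,0,0],"claw":1},{"xyz":[-0.04,6.32,2.4],"delta_rot":[0,0,0],"claw":1},{"xyz":[-0.04,6.32,2.65],"delta_rot":[0,0,0],"claw":1},{"xyz":[-0.04,6.32,2.75],"delta_rot":[0,0,0],"claw":1},{"xyz":[-0.04,6.32,2.82],"delta_rot":[0,0,0],"claw":1},{"xyz":[-0.04,6.32,2.85],"delta_rot":[0,0,0],"claw":1},{"xyz":[-0.04,6.32,2.85],"delta_rot":[0,0,0],"claw":1}]'
```

```text
time_s: 38.72
tcp_pos: [0.4171, 0.1754, 0.0244]
eef_rot: [-180.0, 0.0, -65.3]
contact_force: [0.5, 0.2, -1.4]
gripper_width: 0.0098
gripper_force: 25.0
```

```bash
python3 -m crank '[{"xyz":[0,0,0.03],"delta_rot":[0,0,0],"claw":1},{"xyz":[0,0,0.05],"delta_rot":[0,0,0],"claw":1},{"xyz":[0,0,0.05],"delta_rot":[0,0,0],"claw":1},{"xyz":[0,0,0.05],"delta_rot":[0,0,0],"claw":1}]'
python3 -m crank '[{"xyz":[0,0,0],"delta_rot":[0,0,0],"claw":0.6},{"xyz":[0,0,0],"delta_rot":[0,0,0],"claw":0.6},{"xyz":[0,0,0],"delta_rot":[0,0,0],"claw":0.6},{"xyz":[0,0,-1],"delta_rot":[0,0,0],"claw":0.6},{"xyz":[0,0,-2],"delta_rot":[0,0,0],"claw":0.6},{"xyz":[0,0,-4],"delta_rot":[0,0,0],"claw":0.5},{"xyz":[6,0,-4],"delta_rot":[0,0,0],"claw":0.5},{"xyz":[6,0,-4],"delta_rot":[0,0,0],"claw":0.5},{"xyz":[6,0,-4],"delta_rot":[0,0,0],"claw":0.5},{"xyz":[6,0,-4],"delta_rot":[0,0,0],"claw":0.5}]'
python3 - <<'E'
from h import *
st();a=cam("scene")["img"];b=cam("top")["img"];cv2.imwrite("pics/s7.png",a);cv2.imwrite("pics/t7.png",b)
sheet([[tile(a,444,238,130,4,90),tile(b,219,258,30,8,44)],[tile(a,475,248,30,7),tile(b,247,225,70,3),tile(a,321,190,70,4,56)]],"pics/c7.png")
E
```

```text
time_s: 39.22
tcp_pos: [0.4172, 0.1754, 0.024]
eef_rot: [-179.9, 0.0, -65.3]
contact_force: [-6.8, -1.5, 19.2]
gripper_width: 0.0098
gripper_force: 25.0
time_s: 40.48
tcp_pos: [0.4928, 0.0086, 0.1421]
eef_rot: [179.9, -0.0, -65.6]
contact_force: [-0.3, 0.4, -0.7]
gripper_width: 0.0436
gripper_force: 0.0
40.475 [0.4928 0.0086 0.1421] [ 1.7994e+02 -1.0000e-02 -6.5590e+01] F [-0.3  0.4 -0.7] w 0.0436 0.0
(584, 760, 3)
```

View pics/c7.png

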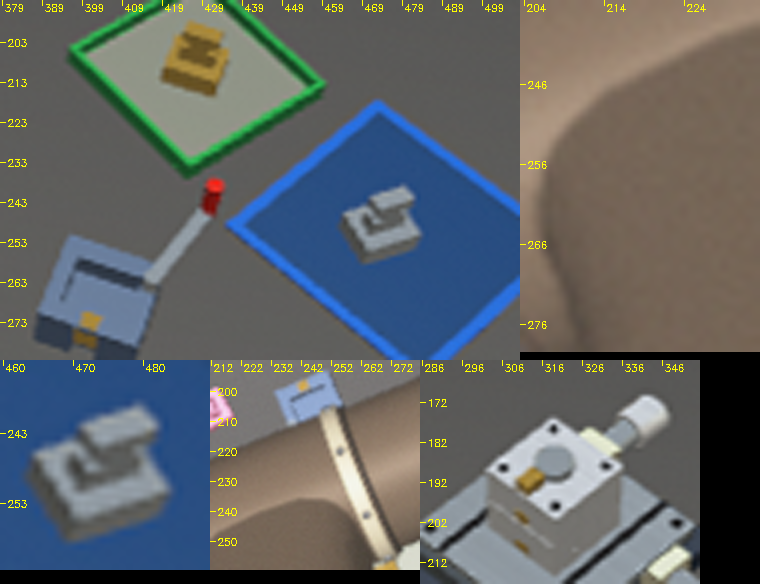

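```bash
python3 - <<'E'
from h import *
cs={n:cam(n) for n in("scene","top")}
T=lambda x0,y0,s,ox,oy,pts:[[x0+(X-ox-s/2+.5)/s,y0+(Y-oy-s/2+.5)/s] for X,Y in pts]
a,b=.014,.017
o=("top",T(207,246,8,0,256,[(88,299),(157,330),(118,411),(44,378)]),[[-a,-b,.017],[a,-b,.017],[a,b,.017],[-a,b,.017]])
p=fit(cs,[o],(.43,.32,np.radians(-116)))
s=back(cs["scene"],T(460,233,7,0,360,[(78,443),(80,450),(155,410),(158,424)]),.042); print(s.round(3),s.mean(0))
go(p[0],p[1],.1,np.degrees(p[2])+90)
E
```

```text
[0.4293 0.3227] yaw -18.0
[[5.2, 13.3], [0.1, 0.3], [-5.8, -13.5], [-0.1, -0.4]]
[[0.446 0.321 0.042]
 [0.448 0.323 0.042]
 [0.417 0.329 0.042]
 [0.421 0.333 0.042]] [0.43313856 0.32627991 0.042     ]
xyz [-10.272  -2.436   1.414] rot [ 2.000e-02 -0.000e+00  4.273e+01] yaw -108.0 j6 0.4
```

```bash
python3 - <<'E'
from h import *
cs={n:cam(n) for n in("scene","top")}
T=lambda x0,y0,s,ox,oy,pts:[[x0+(X-ox-s/2+.5)/s,y0+(Y-oy-s/2+.5)/s] for X,Y in pts]
a,b=.014,.017
o=("top",T(207,246,8,0,256,[(88,299),(157,330),(118,411),(44,378)]),[[-a,b,.017],[a,b,.017],[a,-b,.017],[-a,-b,.017]])
p=fit(cs,[o],(.43,.32,np.radians(-116)))
s=back(cs["scene"],T(460,233,7,0,360,[(78,443),(80,450),(155,410),(158,424)]),.042)
d=(s[2]+s[3]-s[0]-s[1]);print("scene yaw",np.degrees(np.arctan2(d[1],d[0]))-90)
go(p[0],p[1],.1,np.degrees(p[2])+90)
E
```

```text
[0.4291 0.3222] yaw -113.6
[[0.1, -0.3], [-0.0, -0.3], [-0.4, 0.2], [0.3, 0.4]]
scene yaw 71.38137829894274
xyz [-10.246  -2.428   1.421] rot [-1.00e-02  0.00e+00 -4.16e+01] yaw -23.6 j6 0.4
```

```bash
python3 -m crank '[{"xyz":[-10.25,-2.43,0],"delta_rot":[0,0,48],"claw":0.3},{"xyz":[-10.25,-2.43,0],"delta_rot":[0,0,48],"claw":0.3},{"xyz":[-10.25,-2.43,0],"delta_rot":[0,0,48],"claw":0.3},{"xyz":[-10.25,-2.43,0],"delta_rot":[0,0,48],"claw":0.3},{"xyz":[-10.25,-2.43,0],"delta_rot":[0,0,48],"claw":0.3},{"xyz":[-10.25,-2.43,0],"delta_rot":[0,0,48],"claw":0.3},{"xyz":[-10.25,-2.43,0],"delta_rot":[0,0,48],"claw":0.3},{"xyz":[-10.25,-2.43,1.4],"delta_rot":[0,0,48],"claw":0.3},{"xyz":[-10.25,-2.43,1.4],"delta_rot":[0,0,48],"claw":0.3},{"xyz":[-10.25,-2.43,1.4],"delta_rot":[0,0,48],"claw":0.3},{"xyz":[-10.25,-2.43,1.4],"delta_rot":[0,0,48],"claw":0.3}]' 8
python3 - <<'E'
from h import *
st();go(.4291,.3222,.0075,-113.6)
a=cam("scene")["img"]
sheet([[tile(a,475,245,80,7)]],"pics/c8.png")
E
```

```text
time_s: 42.15
tcp_pos: [0.4305, 0.3221, 0.1021]
eef_rot: [-180.0, 0.1, -113.3]
contact_force: [0.3, 0.0, -0.7]
gripper_width: 0.0615
gripper_force: 0.0
42.15 [0.4305 0.3221 0.1021] [-1.7996e+02  1.2000e-01 -1.1330e+02] F [ 0.3  0.  -0.7] w 0.0615 0.0
xyz [0.021 0.047 3.153] rot [-0.04  0.12  0.3 ] yaw -113.6 j6 -81.0
(560, 560, 3)
```

View pics/c8.png

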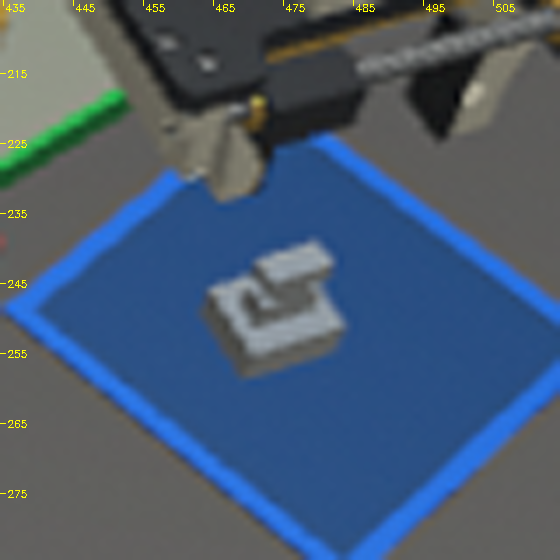

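```bash
python3 -m crank '[{"xyz":[0.02,0.03,1.5],"delta_rot":[0,0,0.3],"claw":0.3},{"xyz":[0.02,0.03,2.5],"delta_rot":[0,0,0.3],"claw":0.3},{"xyz":[0.02,0.03,3.1],"delta_rot":[0,0,0.3],"claw":0.3},{"xyz":[0.02,0.03,3.1],"delta_rot":[0,0,0.3],"claw":0.3},{"xyz":[0.02,0.03,3.1],"delta_rot":[0,0,0.3],"claw":0.8},{"xyz":[0.02,0.03,3.1],"delta_rot":[0,0,0.3],"claw":0.8},{"xyz":[0.02,0.03,3.1],"delta_rot":[0,0,0.3],"claw":0.8},{"xyz":[0.02,0.03,3.1],"delta_rot":[0,0,0.3],"claw":0.8},{"xyz":[0.02,0.03,3.1],"delta_rot":[0,0,0.3],"claw":0.8},{"xyz":[0.02,0.03,3.1],"delta_rot":[0,0,0.3],"claw":0.8}]' 6
python3 -m crank '[{"xyz":[0,0,0],"delta_rot":[0,0,0],"claw":0.3},{"xyz":[0,0,0],"delta_rot":[0,0,0],"claw":0.3},{"xyz":[0,0,0],"delta_rot":[0,0,0],"claw":0.3},{"xyz":[0,0,-1.5],"delta_rot":[0,0,0],"claw":0.3},{"xyz":[0,0,-1.8],"delta_rot":[0,0,-10],"claw":0.4},{"xyz":[0,0,-1.8],"delta_rot":[0,0,-20],"claw":0.4},{"xyz":[0,0,-1.8],"delta_rot":[0,0,-30],"claw":0.4},{"xyz":[0,0,-1.8],"delta_rot":[0,0,-40],"claw":0.4},{"xyz":[0,0,-1.8],"delta_rot":[0,0,-50],"claw":0.4},{"xyz":[0,0,-1.8],"delta_rot":[0,0,-60],"claw":0.4},{"xyz":[0,0,-1.8],"delta_rot":[0,0,-70],"claw":0.4},{"xyz":[0,0,-1.8],"delta_rot":[0,0,-80],"claw":0.4},{"xyz":[0,0,-1.8],"delta_rot":[0,0,-90],"claw":0.4},{"xyz":[0,0,-1.8],"delta_rot":[0,0,-90],"claw":0.4},{"xyz":[0,0,-1.8],"delta_rot":[0,0,-90],"claw":0.4}]'
python3 -c "
from h import *
st()"
```

```text
time_s: 43.45
tcp_pos: [0.4291, 0.3217, 0.0082]
eef_rot: [-180.0, 0.1, -113.6]
contact_force: [-1.5, -1.0, 7.0]
gripper_width: 0.0339
gripper_force: 6.0
time_s: 45.32
tcp_pos: [0.4288, 0.3212, 0.0615]
eef_rot: [180.0, 0.0, -23.8]
contact_force: [-0.2, 0.0, -0.6]
gripper_width: 0.0525
gripper_force: 0.0
45.325 [0.4288 0.3212 0.0615] [179.99   0.   -23.82] F [-0.2  0.  -0.6] w 0.0525 0.0
```

```bash
python3 -m crank '[{"xyz":[0,0,0.7],"delta_rot":[0,0,-0.2],"claw":0.4},{"xyz":[0,0,1.3],"delta_rot":[0,0,-0.2],"claw":0.4},{"xyz":[0,0,1.3],"delta_rot":[0,0,-0.2],"claw":0.4},{"xyz":[0,0,1.3],"delta_rot":[0,0,-0.2],"claw":1},{"xyz":[0,0,1.3],"delta_rot":[0,0,-0.2],"claw":1},{"xyz":[0,0,1.3],"delta_rot":[0,0,-0.2],"claw":1},{"xyz":[0,0,1.3],"delta_rot":[0,0,-0.2],"claw":1},{"xyz":[0,0,1.3],"delta_rot":[0,0,-0.2],"claw":1},{"xyz":[0,0,1.3],"delta_rot":[0,0,-0.2],"claw":1},{"xyz":[0,0,1.3],"delta_rot":[0,0,-0.2],"claw":1}]' 25
python3 -m crank '[{"xyz":[0,0,-1],"delta_rot":[0,0,0],"claw":1},{"xyz":[0,0,-2],"delta_rot":[0,0,0],"claw":1},{"xyz":[0,0,-3],"delta_rot":[0,0,0],"claw":1},{"xyz":[0,0,-3],"delta_rot":[0,0,0],"claw":1},{"xyz":[0,0,-3],"delta_rot":[0,0,0],"claw":1}]'
python3 -c "
from h import *
st();go(.5895,.2533,.06,-65.1)"
```

```text
time_s: 46.58
tcp_pos: [0.4291, 0.3217, 0.0228]
eef_rot: [-180.0, -0.0, -23.4]
contact_force: [-0.9, 0.3, 4.0]
gripper_width: 0.0099
gripper_force: 25.0
time_s: 47.2
tcp_pos: [0.4282, 0.3207, 0.1118]
eef_rot: [179.9, 0.0, -23.4]
contact_force: [0.0, 0.1, -1.5]
gripper_width: 0.0099
gripper_force: 25.0
47.2 [0.4282 0.3207 0.1118] [ 1.7993e+02  4.0000e-02 -2.3430e+01] F [ 0.   0.1 -1.5] w 0.0099 25.00000298023224
xyz [ 5.827 -0.078  1.721] rot [8.000e-02 1.000e-02 4.167e+01] yaw -65.1 j6 8.8
```

```bash
python3 -m crank '[{"xyz":[1.5,-0.02,0],"delta_rot":[0,0,10],"claw":1},{"xyz":[3,-0.04,0],"delta_rot":[0,0,20],"claw":1},{"xyz":[4.5,-0.06,0],"delta_rot":[0,0,30],"claw":1},{"xyz":[5.83,-0.08,0],"delta_rot":[0,0,41.7],"claw":1},{"xyz":[5.83,-0.08,0],"delta_rot":[0,0,41.7],"claw":1},{"xyz":[5.83,-0.08,0.8],"delta_rot":[0,0,41.7],"claw":1},{"xyz":[5.83,-0.08,1.6],"delta_rot":[0,0,41.7],"claw":1},{"xyz":[5.83,-0.08,1.72],"delta_rot":[0,0,41.7],"claw":1},{"xyz":[5.83,-0.08,1.72],"delta_rot":[0,0,41.7],"claw":1},{"xyz":[5.83,-0.08,1.72],"delta_rot":[0,0,41.7],"claw":1}]'
python3 -c "
from h import *
go(.5895,.2533,.0355,-65.1)"
```

```text
time_s: 48.45
tcp_pos: [0.5907, 0.2546, 0.0619]
eef_rot: [-179.9, 0.0, -65.1]
contact_force: [0.1, -0.4, -0.9]
gripper_width: 0.0097
gripper_force: 25.0
xyz [0.022 0.054 0.881] rot [-0.08  0.01  0.04] yaw -65.1 j6 -15.7
```

```bash
python3 -m crank '[{"xyz":[0.01,0.03,0.2],"delta_rot":[0,0,0],"claw":1},{"xyz":[0.01,0.03,0.2],"delta_rot":[0,0,0],"claw":1},{"xyz":[0.01,0.03,0.2],"delta_rot":[0,0,0],"claw":1}]'
python3 -c "
from h import *
go(.5895,.2533,.0355,-65.1)"
```

```text
time_s: 48.82
tcp_pos: [0.5896, 0.2534, 0.0551]
eef_rot: [-180.0, -0.0, -65.1]
contact_force: [0.5, -0.3, -1.2]
gripper_width: 0.0102
gripper_force: 25.0
xyz [0.001 0.005 0.653] rot [-0.01 -0.    0.  ] yaw -65.1 j6 -15.7
```

```bash
python3 -m crank '[{"xyz":[0,0,0.15],"delta_rot":[0,0,0],"claw":1},{"xyz":[0,0,0.3],"delta_rot":[0,0,0],"claw":1},{"xyz":[0,0,0.4],"delta_rot":[0,0,0],"claw":1},{"xyz":[0,0,0.5],"delta_rot":[0,0,0],"claw":1},{"xyz":[0,0,0.58],"delta_rot":[0,0,0],"claw":1},{"xyz":[0,0,0.64],"delta_rot":[0,0,0],"claw":1},{"xyz":[0,0,0.66],"delta_rot":[0,0,0],"claw":1},{"xyz":[0,0,0.66],"delta_rot":[0,0,0],"claw":1}]'
```

```text
time_s: 49.82
tcp_pos: [0.5895, 0.2533, 0.0354]
eef_rot: [180.0, -0.0, -65.1]
contact_force: [-1.5, -1.2, 1.9]
gripper_width: 0.0098
gripper_force: 25.0
```

```bash
python3 -m crank '[{"xyz":[0,0,0],"delta_rot":[0,0,0],"claw":0.6},{"xyz":[0,0,0],"delta_rot":[0,0,0],"claw":0.6},{"xyz":[0,0,0],"delta_rot":[0,0,0],"claw":0.6},{"xyz":[0,0,-1],"delta_rot":[0,0,0],"claw":0.5},{"xyz":[0,0,-2],"delta_rot":[0,0,0],"claw":0.5},{"xyz":[0,0,-2],"delta_rot":[0,0,0],"claw":0.5},{"xyz":[0,0,-2],"delta_rot":[0,0,0],"claw":0.5}]'
python3 - <<'E'
from h import *
go(.5101,.2537,.0405,-65.1)
a=cam("scene")["img"]
sheet([[tile(a,415,255,80,7)]],"pics/c9.png")
E
```

```text
time_s: 50.7
tcp_pos: [0.5893, 0.2533, 0.0949]
eef_rot: [180.0, 0.0, -65.1]
contact_force: [-0.2, 0.4, -0.6]
gripper_width: 0.0439
gripper_force: 0.0
xyz [-1.122  2.39   1.813] rot [ 0.01  0.02 -0.01] yaw -65.1 j6 -15.7
(560, 560, 3)
```

View pics/c9.png

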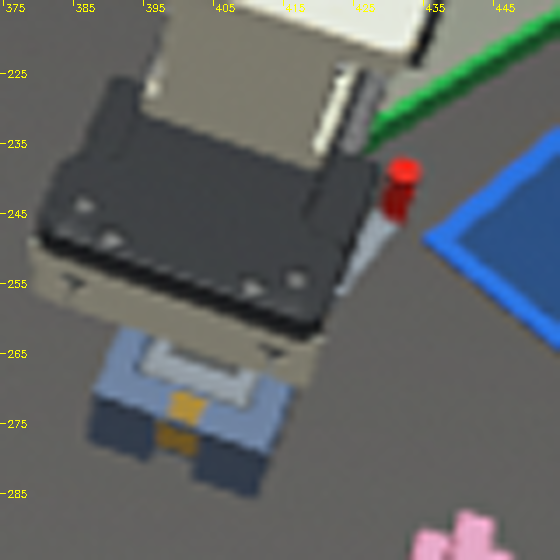

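The steel piece is flush in the pocket and the pin is still at about (432,238). Next I'll pinch the pin.

```bash
python3 -m crank '[{"xyz":[-0.6,1.2,0],"delta_rot":[0,0,0],"claw":0.5},{"xyz":[-1.12,2.39,0],"delta_rot":[0,0,0],"claw":0.5},{"xyz":[-1.12,2.39,0],"delta_rot":[0,0,0],"claw":0.5},{"xyz":[-1.12,2.39,0.6],"delta_rot":[0,0,0],"claw":0.5},{"xyz":[-1.12,2.39,1.2],"delta_rot":[0,0,0],"claw":0.5},{"xyz":[-1.12,2.39,1.8],"delta_rot":[0,0,0],"claw":0.5},{"xyz":[-1.12,2.39,1.8],"delta_rot":[0,0,0],"claw":0.5},{"xyz":[-1.12,2.39,1.8],"delta_rot":[0,0,0],"claw":1},{"xyz":[-1.12,2.39,1.8],"delta_rot":[0,0,0],"claw":1},{"xyz":[-1.12,2.39,1.8],"delta_rot":[0,0,0],"claw":1},{"xyz":[-1.12,2.39,1.8],"delta_rot":[0,0,0],"claw":1},{"xyz":[-1.12,2.39,1.8],"delta_rot":[0,0,0],"claw":1}]' 6
```

```text
time_s: 52.25
tcp_pos: [0.5105, 0.2538, 0.0415]
eef_rot: [-180.0, 0.0, -65.1]
contact_force: [-0.6, -0.5, 2.1]
gripper_width: 0.0097
gripper_force: 6.0
```

```bash
python3 -m crank '[{"xyz":[0.15,0.02,0],"delta_rot":[0,0,0],"claw":1},{"xyz":[0.3,0.03,0],"delta_rot":[0,0,0],"claw":1},{"xyz":[0.5,0.03,0],"delta_rot":[0,0,0],"claw":1},{"xyz":[0.7,0,0],"delta_rot":[0,0,0],"claw":1},{"xyz":[0.9,-0.04,0],"delta_rot":[0,0,0],"claw":1},{"xyz":[1.08,-0.11,0],"delta_rot":[0,0,0],"claw":1},{"xyz":[1.27,-0.19,0],"delta_rot":[0,0,0],"claw":1},{"xyz":[1.44,-0.29,0],"delta_rot":[0,0,0],"claw":1},{"xyz":[1.6,-0.4,0],"delta_rot":[0,0,0],"claw":1},{"xyz":[1.75,-0.54,0],"delta_rot":[0,0,0],"claw":1},{"xyz":[1.89,-0.68,0],"delta_rot":[0,0,0],"claw":1},{"xyz":[2.01,-0.84,0],"delta_rot":[0,0,0],"claw":1},{"xyz":[2.12,-1.01,0],"delta_rot":[0,0,0],"claw":1},{"xyz":[2.2,-1.19,0],"delta_rot":[0,0,0],"claw":1},{"xyz":[2.27,-1.38,0],"delta_rot":[0,0,0],"claw":1},{"xyz":[2.32,-1.57,0],"delta_rot":[0,0,0],"claw":1},{"xyz":[2.35,-1.77,0],"delta_rot":[0,0,0],"claw":1},{"xyz":[2.36,-1.96,0],"delta_rot":[0,0,0],"claw":1},{"xyz":[2.36,-1.96,0],"delta_rot":[0,0,0],"claw":1},{"xyz":[2.36,-1.96,0],"delta_rot":[0,0,0],"claw":1}]'
```

```text
time_s: 54.75
tcp_pos: [0.5938, 0.2145, 0.0412]
eef_rot: [-180.0, 0.0, -65.1]
contact_force: [1.4, -2.8, 1.7]
gripper_width: 0.0068
gripper_force: 5.6
```

```bash
python3 -m crank '[{"xyz":[0,0,0],"delta_rot":[0,0,0],"claw":0.7},{"xyz":[0,0,0],"delta_rot":[0,0,0],"claw":0.7},{"xyz":[0,0,0],"delta_rot":[0,0,0],"claw":0.7},{"xyz":[0,0,-1],"delta_rot":[0,0,0],"claw":0.5},{"xyz":[0,0,-3],"delta_rot":[0,0,0],"claw":0},{"xyz":[3,3,-4],"delta_rot":[0,0,0],"claw":0},{"xyz":[6,6,-4],"delta_rot":[0,0,0],"claw":0},{"xyz":[8,6,-4],"delta_rot":[0,0,0],"claw":0},{"xyz":[8,6,-4],"delta_rot":[0,0,0],"claw":0},{"xyz":[8,6,-4],"delta_rot":[0,0,0],"claw":0}]'
python3 - <<'E'
from h import *
st()
a=cam("scene")["img"];b=cam("top")["img"];cv2.imwrite("pics/s10.png",a);cv2.imwrite("pics/t10.png",b)
sheet([[tile(a,404,262,46,8,56),tile(b,246,203,46,8,56)]],"pics/c10.png")
E
```

```text
time_s: 56.0
tcp_pos: [0.5309, -0.081, 0.1617]
eef_rot: [-179.9, -0.0, -65.1]
contact_force: [1.5, 0.2, -0.3]
gripper_width: 0.0865
gripper_force: 0.0
56.0 [ 0.5309 -0.081   0.1617] [-1.7994e+02 -1.0000e-02 -6.5100e+01] F [ 1.5  0.2 -0.3] w 0.0865 0.0
(448, 736, 3)
```

View pics/c10.png

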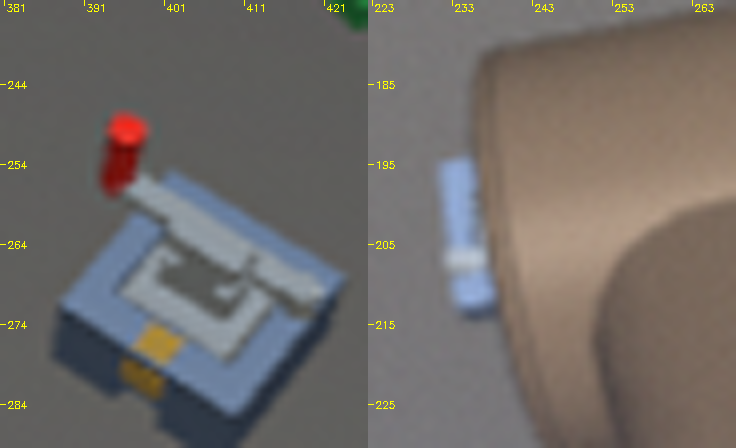

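```bash
python3 - <<'E'
from h import *
cs={"scene":cam("scene")}
T=lambda x0,y0,s,ox,pts:[[x0+(X-ox-s/2+.5)/s,y0+(Y-s/2+.5)/s] for X,Y in pts]
def run(c,pin,bl):
    p=fit(cs,[("scene",T(381,234,8,0,c),sq(.028,.028))],(.59,.25,.4))
    q=back(cs["scene"],T(381,234,8,0,[pin]),.0555)[0,:2]-p[:2]
    C,S=np.cos(p[2]),np.sin(p[2]); q=np.array([C*q[0]+S*q[1],-S*q[0]+C*q[1]])
    d=q-[-.012,.0235]; print("pin local",q.round(4),"r",np.hypot(*d).round(4),"lever",np.arctan2(-d[0],-d[1]))
    b=back(cs["scene"],T(381,234,8,0,bl),.036); e=b[0]-b[1]; print("blade",(-(np.arctan2(e[1],e[0])-p[2]+np.pi/2)))
run([(248,376),(57,308),(118,152),(316,217)],(85,116),[(100,168),(305,237)])
run([(240,415),(60,303),(168,172),(347,280)],(127,129),[(140,183),(322,286)])
E
```

```text
[0.5924 0.2551] yaw 24.7
[[0.6, 0.4], [-0.4, -0.1], [0.2, -0.3], [-0.4, 0.0]]
pin local [-0.0156 -0.0369] r 0.0605 lever 0.0598326316921867
blade -0.01717047019901541
[0.5954 0.2649] yaw 10.3
[[-0.3, 0.3], [0.0, 0.4], [0.4, -0.3], [-0.1, -0.5]]
pin local [-0.0142 -0.0373] r 0.0608 lever 0.035363244896190464
blade -0.038940969621931165
```

```bash
python3 -m crank '[{"xyz":[3.6,2,0],"delta_rot":[0,0,0],"claw":0},{"xyz":[3.6,2,0],"delta_rot":[0,0,0],"claw":0},{"xyz":[3.6,2,0],"delta_rot":[0,0,0],"claw":0},{"xyz":[3.6,2,0],"delta_rot":[0,0,0],"claw":0}]'
python3 - <<'E'
from h import *
a=cam("scene")["img"];b=cam("top")["img"];cv2.imwrite("pics/s11.png",a);cv2.imwrite("pics/t11.png",b)
sheet([[tile(b,244,202,36,16,36)]],"pics/c11.png")
E
```

```text
time_s: 56.65
tcp_pos: [0.5225, -0.2019, 0.1609]
eef_rot: [180.0, 0.0, -65.1]
contact_force: [0.6, 0.5, 0.0]
gripper_width: 0.0873
gripper_force: 0.0
(576, 576, 3)
```

View pics/c11.png

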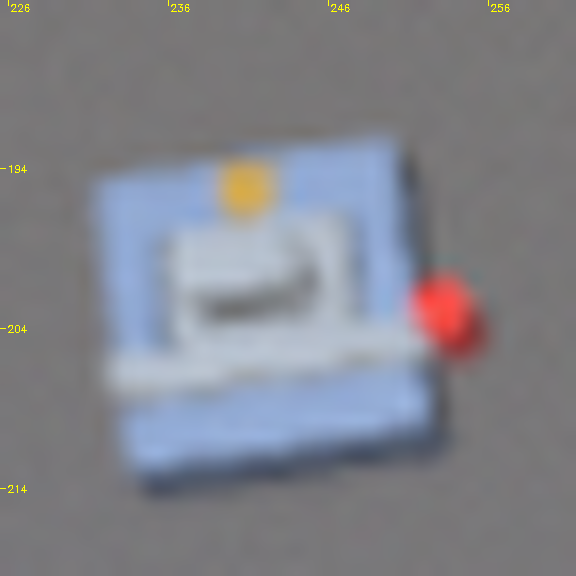

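```bash
python3 - <<'E'
from h import *
cs={n:cam(n) for n in("scene","top")}
T=lambda x0,y0,s,ox,pts:[[x0+(X-ox-s/2+.5)/s,y0+(Y-s/2+.5)/s] for X,Y in pts]
p=fit(cs,[("top",T(226,184,16,0,[(98,182),(396,136),(436,432),(130,475)]),sq(.028,.028))],(.59,.25,.2))
# same bias reference: earlier top fit of nest when true pose was (.5895,.2533,24.9)
p0=fit(cs,[("top",T(223,175,8,368,[(450,198),(588,137),(648,272),(512,332)]),sq(.028,.028))],(.59,.25,.4))
go(.592,.2635,.15,-79.6)
E
```

```text
[0.5937 0.2619] yaw 9.6
[[0.1, 0.1], [-0.0, 0.2], [-0.3, -0.2], [0.2, -0.1]]
[0.5901 0.2522] yaw 26.0
[[0.2, 0.2], [0.1, 0.1], [0.0, -0.3], [-0.3, 0.1]]
xyz [-13.059  -8.64    0.377] rot [-1.000e-02 -0.000e+00  1.462e+01] yaw -79.6 j6 26.0
```

```bash
python3 -m crank '[{"xyz":[-13.05,-8.66,0],"delta_rot":[0,0,15.2],"claw":0},{"xyz":[-13.05,-8.66,0],"delta_rot":[0,0,15.2],"claw":0},{"xyz":[-13.05,-8.66,0],"delta_rot":[0,0,15.2],"claw":0},{"xyz":[-13.05,-8.66,0],"delta_rot":[0,0,15.2],"claw":0},{"xyz":[-13.05,-8.66,0],"delta_rot":[0,0,15.2],"claw":0},{"xyz":[-13.05,-8.66,0],"delta_rot":[0,0,15.2],"claw":0},{"xyz":[-13.05,-8.66,0],"delta_rot":[0,0,15.2],"claw":0},{"xyz":[-13.05,-8.66,0],"delta_rot":[0,0,15.2],"claw":0},{"xyz":[-13.05,-8.66,0],"delta_rot":[0,0,15.2],"claw":0},{"xyz":[-13.05,-8.66,0],"delta_rot":[0,0,15.2],"claw":0},{"xyz":[-13.05,-8.66,0],"delta_rot":[0,0,15.2],"claw":0}]'
python3 -c "
from h import *
go(.5928,.263,.007,-80.3)"
```

```text
time_s: 58.22
tcp_pos: [0.593, 0.2614, 0.1614]
eef_rot: [-180.0, 0.0, -80.3]
contact_force: [-0.0, 0.6, 0.3]
gripper_width: 0.0875
gripper_force: 0.0
xyz [-5.400e-02 -4.000e-03  5.146e+00] rot [-0.    0.   -0.02] yaw -80.3 j6 -31.3
```

```bash
python3 -m crank '[{"xyz":[-0.05,0,1.5],"delta_rot":[0,0,0],"claw":0},{"xyz":[-0.05,0,3],"delta_rot":[0,0,0],"claw":0},{"xyz":[-0.05,0,4.2],"delta_rot":[0,0,0],"claw":0},{"xyz":[-0.05,0,5.1],"delta_rot":[0,0,0],"claw":0},{"xyz":[-0.05,0,5.1],"delta_rot":[0,0,0],"claw":0},{"xyz":[-0.05,0,5.1],"delta_rot":[0,0,0],"claw":0},{"xyz":[-0.05,0,5.1],"delta_rot":[0,0,0],"claw":0}]'
python3 -c "
from h import *
go(.5928,.263,.0075,-80.3)"
```

```text
time_s: 59.1
tcp_pos: [0.5939, 0.2639, 0.0099]
eef_rot: [-179.9, 0.1, -80.3]
contact_force: [-0.6, -0.4, -0.1]
gripper_width: 0.0877
gripper_force: 0.0
xyz [0.024 0.041 0.081] rot [-0.14  0.07 -0.01] yaw -80.3 j6 -31.5
```

```bash
python3 -m crank '[{"xyz":[0.02,0.02,0.05],"delta_rot":[0,0,0],"claw":0},{"xyz":[0.02,0.02,0.05],"delta_rot":[0,0,0],"claw":0.6},{"xyz":[0.02,0.02,0.05],"delta_rot":[0,0,0],"claw":0.6},{"xyz":[0.02,0.02,0.05],"delta_rot":[0,0,0],"claw":0.6},{"xyz":[0.02,0.02,0.05],"delta_rot":[0,0,0],"claw":0.6},{"xyz":[0.02,0.02,0.05],"delta_rot":[0,0,0],"claw":0.6},{"xyz":[0.02,0.02,0.05],"delta_rot":[0,0,0],"claw":0.6},{"xyz":[0.02,0.02,0.05],"delta_rot":[0,0,0],"claw":0.6},{"xyz":[0.02,0.02,0.05],"delta_rot":[0,0,0],"claw":0.6}]' 35
python3 -m crank '[{"xyz":[0,0,-1],"delta_rot":[0,0,0],"claw":0.6},{"xyz":[0,0,-2],"delta_rot":[0,0,0],"claw":0.6},{"xyz":[0,0,-3],"delta_rot":[0,0,0],"claw":0.6},{"xyz":[0,0,-4],"delta_rot":[0,0,0],"claw":0.6},{"xyz":[0,0,-5],"delta_rot":[0,0,0],"claw":0.6},{"xyz":[0,0,-5],"delta_rot":[0,0,0],"claw":0.6},{"xyz":[0,0,-5],"delta_rot":[0,0,0],"claw":0.6},{"xyz":[0,0,-5],"delta_rot":[0,0,0],"claw":0.6}]'
python3 -c "
from h import *
go(.617,.0033,.123,-85.3)"
```

```text
time_s: 60.22
tcp_pos: [0.5927, 0.263, 0.0067]
eef_rot: [-180.0, 0.0, -80.3]
contact_force: [2.0, 1.0, -1.2]
gripper_width: 0.0556
gripper_force: 35.0
time_s: 61.22
tcp_pos: [0.5912, 0.2621, 0.1543]
eef_rot: [179.8, -0.1, -80.3]
contact_force: [0.1, -0.4, -7.6]
gripper_width: 0.0557
gripper_force: 35.0
xyz [8.646 0.6   1.058] rot [ 0.21 -0.09  4.98] yaw -85.3 j6 -31.4
```

```bash
python3 -m crank '[{"xyz":[1.5,0.1,0],"delta_rot":[0,0,1],"claw":0.6},{"xyz":[3,0.2,0],"delta_rot":[0,0,2],"claw":0.6},{"xyz":[4.5,0.3,0],"delta_rot":[0,0,3],"claw":0.6},{"xyz":[6,0.4,0],"delta_rot":[0,0,4],"claw":0.6},{"xyz":[7.5,0.5,0],"delta_rot":[0,0,5],"claw":0.6},{"xyz":[8.65,0.6,0],"delta_rot":[0,0,5],"claw":0.6},{"xyz":[8.65,0.6,0],"delta_rot":[0,0,5],"claw":0.6},{"xyz":[8.65,0.6,0.5],"delta_rot":[0,0,5],"claw":0.6},{"xyz":[8.65,0.6,1.06],"delta_rot":[0,0,5],"claw":0.6},{"xyz":[8.65,0.6,1.06],"delta_rot":[0,0,5],"claw":0.6},{"xyz":[8.65,0.6,1.06],"delta_rot":[0,0,5],"claw":0.6},{"xyz":[8.65,0.6,1.06],"delta_rot":[0,0,5],"claw":0.6}]'
python3 -c "
from h import *
go(.617,.0033,.099,-85.3)"
```

```text
time_s: 62.72
tcp_pos: [0.6189, 0.0044, 0.1254]
eef_rot: [-179.9, 0.0, -85.3]
contact_force: [-0.4, 0.5, -6.7]
gripper_width: 0.0557
gripper_force: 35.0
xyz [0.03  0.067 0.88 ] rot [-0.06  0.    0.03] yaw -85.3 j6 -13.7
```

```bash
python3 -m crank '[{"xyz":[0.02,0.04,0.15],"delta_rot":[0,0,0],"claw":0.6},{"xyz":[0.02,0.04,0.25],"delta_rot":[0,0,0],"claw":0.6},{"xyz":[0.02,0.04,0.25],"delta_rot":[0,0,0],"claw":0.6},{"xyz":[0.02,0.04,0.25],"delta_rot":[0,0,0],"claw":0.6}]'
python3 -c "
from h import *
go(.617,.0033,.0985,-85.3)"
```

```text
time_s: 63.22
tcp_pos: [0.6174, 0.0032, 0.1174]
eef_rot: [-180.0, -0.0, -85.3]
contact_force: [0.5, 0.6, -7.0]
gripper_width: 0.0555
gripper_force: 35.0
xyz [-0.003  0.012  0.63 ] rot [-0. -0. -0.] yaw -85.3 j6 -13.7
```

```bash
python3 -m crank '[{"xyz":[0,0.01,0.15],"delta_rot":[0,0,0],"claw":0.6},{"xyz":[0,0.01,0.25],"delta_rot":[0,0,0],"claw":0.6},{"xyz":[0,0.01,0.35],"delta_rot":[0,0,0],"claw":0.6},{"xyz":[0,0.01,0.42],"delta_rot":[0,0,0],"claw":0.6},{"xyz":[0,0.01,0.48],"delta_rot":[0,0,0],"claw":0.6},{"xyz":[0,0.01,0.54],"delta_rot":[0,0,0],"claw":0.6},{"xyz":[0,0.01,0.6],"delta_rot":[0,0,0],"claw":0.6},{"xyz":[0,0.01,0.63],"delta_rot":[0,0,0],"claw":0.6},{"xyz":[0,0.01,0.63],"delta_rot":[0,0,0],"claw":0.6}]'
```

```text
time_s: 64.35
tcp_pos: [0.617, 0.0033, 0.0988]
eef_rot: [-180.0, -0.0, -85.3]
contact_force: [-0.8, 0.1, -3.5]
gripper_width: 0.0558
gripper_force: 35.0
```

```bash
python3 -m crank '[{"xyz":[0,0,0.02],"delta_rot":[0,0,0],"claw":0},{"xyz":[0,0,0.02],"delta_rot":[0,0,0],"claw":0},{"xyz":[0,0,0.02],"delta_rot":[0,0,0],"claw":0},{"xyz":[0,0,0.02],"delta_rot":[0,0,0],"claw":0},{"xyz":[0,0,0.02],"delta_rot":[0,0,0],"claw":0},{"xyz":[0,0,-2],"delta_rot":[0,0,0],"claw":0},{"xyz":[0,0,-4],"delta_rot":[0,0,0],"claw":0},{"xyz":[0,0,-4],"delta_rot":[0,0,0],"claw":0},{"xyz":[6,4,-4],"delta_rot":[0,0,0],"claw":0},{"xyz":[6,4,-4],"delta_rot":[0,0,0],"claw":0},{"xyz":[6,4,-4],"delta_rot":[0,0,0],"claw":0},{"xyz":[6,4,-4],"delta_rot":[0,0,0],"claw":0},{"xyz":[6,4,-4],"delta_rot":[0,0,0],"claw":0}]'
python3 - <<'E'
from h import *
st()
a=cam("scene")["img"];b=cam("top")["img"]
sheet([[tile(a,321,175,60,7,76),tile(b,329,197,40,9,44)]],"pics/c12.png")
E
```

```text
time_s: 65.97
tcp_pos: [0.5108, -0.1876, 0.2184]
eef_rot: [180.0, 0.0, -85.5]
contact_force: [0.4, 0.4, -0.2]
gripper_width: 0.0875
gripper_force: 0.0
65.975 [ 0.5108 -0.1876  0.2184] [ 1.7999e+02  1.0000e-02 -8.5470e+01] F [ 0.4  0.4 -0.2] w 0.0875 0.0
(532, 780, 3)
```

View pics/c12.png

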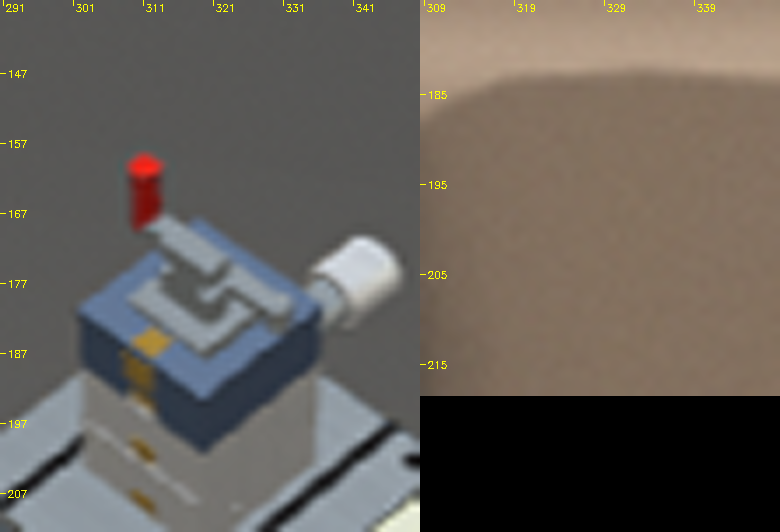

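```bash
python3 - <<'E'
from h import *
cs={"scene":cam("scene")}
T=lambda x0,y0,s,pts:[[x0+(X-s/2+.5)/s,y0+(Y-s/2+.5)/s] for X,Y in pts]
p=fit(cs,[("scene",T(291,137,7,[(203,400),(80,312),(197,218),(325,312)]),sq(.028,.12))],(.62,0,.08))
for px,z in(((146,163),.1475),):
    q=back(cs["scene"],T(291,137,7,[px]),z)[0,:2]-p[:2]; C,S=np.cos(p[2]),np.sin(p[2]); q=np.array([C*q[0]+S*q[1],-S*q[0]+C*q[1]]); d=q-[-.012,.0235]
    print(q.round(4),np.hypot(*d).round(4),"lever",np.arctan2(-d[0],-d[1]).round(3))
E
```

```text
[0.6183 0.0066] yaw 4.6
[[0.0, 0.3], [-0.2, -0.1], [0.4, 0.4], [-0.2, -0.6]]
[-0.0158 -0.0401] 0.0637 lever 0.059
```

```bash
python3 -c "
from plant import job
print(job.close_job())"
```

```text
the job is handed in; nothing more can be done
None
```

The job is handed in after about 66 s of robot time: both risers and the nest are seated on the stage, the steel piece is home under the shut lever, and the brass piece stands upright in the green tray; the hand-in returned no verdict.

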